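# Turn the chopping board over on its draining rest

### The job

Of the two small white chopping boards standing on steel draining rests, one was put back the wrong way round, with the four black rubber feet of its underside facing outward. Turn that board over so that its grooved cutting face is outward, standing centred on a long edge on the ledge of the same rest and leaning back against it as before. Leave the other board, which already shows its grooved face, where it is.

Things in the scene. Friction and masses are not known exactly. Their poses are not given: they have to be found in the camera images.
- board: the board to turn: white plastic slab 150 x 120 x 14 mm, 0.2 to 0.3 kg. Origin at its centre; y along the 150 mm width, x along the 120 mm height, z = normal of the grooved face (thin grey rectangle 14 mm inside the edges). The -z face has four flat black feet, 16 mm wide, 1 mm high, near the corners. It starts on a long edge on rest, leaning back, feet outward; its top edge is free to pinch.
- rest: fixed steel rest under the board. Origin on the table, mid width; x level, pointing outward (away from the robot, yaw up to 0.4 rad either way), y along its width, z up. Base x -75 to 55 mm, 140 mm wide. Back sheet 120 mm wide leans 0.30 rad from vertical, top towards -x, and reaches 62 mm up the slope, so the board's upper 58 mm is clear front and back. Ledge square to the back.
- rest_seat (a point): where the centre of a seated board lies on that rest: x -16, y 0, z 89 mm in rest's frame, 60 mm up the slope from the ledge and 7 mm before the back. The ledge is 30 mm deep between the back and a front lip 12 mm high; a board let go on it falls back to lean against the sheet.
- board_b: the other board, same size, look and axes, on a second rest of the same make 0.3 to 0.5 m to the left or right; its grooved face already looks outward. Leave it alone.
Mind the look-alikes: they are no part of the job. Leave any green look-alike of the rest alone.

How it is judged:
By the outcome, as a careful person would: the job done as asked, in the order asked, and still so for the second after the job is handed in, with the robot touching nothing.
It also fails if it takes over 37 s, if anything falls off the work surface, if the arm or the gripper's body presses on something with over 40 N, if the wrist force passes 120 N, or if a joint passes its speed limit or range.

### The arm

A 7-joint arm with a two-finger parallel gripper is mounted at the origin on the work surface. World frame = base frame: x ahead of the robot, y to its left, z up, the work surface at z = 0. Lengths are in mm, angles in rad, forces in N, time in s.
With the tool pointing down it reaches from about 400 to 875 mm from the base axis. Payload 19.3 kg.
Tool frame: the origin (TCP) lies on the centre line of the jaws, within the pads' length; the fingertips stand 25 mm ahead of it and the grasp point (between the pads) lies 6 mm ahead of it; x points along the fingers, y is the direction in which the jaws open and shut, and the axes are right-handed (so a half turn about x gives the same grasp; the last joint's range is limited). The gripper opens to 85 mm and grips with 20 to 120 N. Pads are 22 mm wide; open, the fingers measure 114 mm over their backs; the gripper's body (76 mm by 85 mm) begins 54 mm behind the grasp point. The pads swing forward as they close: fully open they stand 13 mm farther back than shut.
Start: joints at [1.237, 0.521, -0.036, 1.599, 0.021, 1.021, -0.113], TCP at [162.941, -603.377, 216.491] pointing down, gripper open.
Joint ranges: [-2.91, 2.91], [-0.3, 2.13], [-1.5, 1.42], [0.17, 2.43], [-1.26, 4.41], [0.16, 1.93], [-2.52, 2.52]. Speed limits (rad/s): [1.89, 1.89, 2.39, 2.39, 3.01, 3.01, 3.01].

### API

Orientations are given as a unit quaternion [w, x, y, z].
In Python, from bench import manip gives the robot as it stands. The module is installed in compiled form; this text tells all that it offers.
- The arm moves only by the tool step_arm, never from a script. Its argument "plan" is a list that holds one entry, the list of rows, each a list of 7 numbers: the shift along the tool's x, y, z in units of 30 mm (1.0 is 30 mm), then the turn, a rotation vector about the tool's x, y, z in units of 5 degrees (1.0 is 5 degrees), then the gripper command: -1 is fully open, 1 is shut, values between are in proportion. A call has 1 to 20 rows; each row shifts and turns the pose as measured when the row begins, along the tool's axes as they then stand; what a row does not reach is not made up. A row lasts 1/12 s, in which the tool goes at most 41.7 mm and 7.16 degrees, less where a joint would pass 70% of its speed; a pose out of reach is approached as far as the arm can. A call is refused whole if a number of a shift passes 1 or a number of a turn 1, either way. A call with a gripper value outside its range is refused whole. The fingers move at their own pace and stop on an object; the grip force is fixed at half the most. Time passes only in rows, so rows that do not move let the fingers close. It gives the time, the measured TCP pose, the force and the opening at its end, in the units of the state.
- manip.get_state(): the state, without advancing time (a new reading comes with each control period).
- manip.read_camera(name): name is "scene" or "side" or "wrist"; returns a dict with "image" (420x560x3 uint8, red, green, blue), "z_map" (420x560 float32, mm along the optical axis (not along the pixel's ray), 0 where there is no reading), "vfov" (degrees; the focal length in pixels is half the picture's height over the tangent of half this angle, whatever the lens; pixels are square), "cx", "cy" (the principal point, pixels), "D" ([k1, k2, p1, p2, k3] as OpenCV has them; the pictures are not rectified), "world_from_camera" (4x4, takes a point from camera to world coordinates). Camera axes: x right, y up, looking along -z (the intrinsics and any distortion apply to the point x, -y, -z); pixel columns grow to the right and rows downward; lengths in mm; the calibration is good to about 2 mm. A picture is of the moment at which its call begins.
- manip.job_done(): hands the job in, once; it reports no verdict.
Trained networks look in the newest picture that a camera, given by its name, has taken for a name from the list of things; names that differ only in an ending like _2 or _b are one class to them, and where a whole thing is asked for, a point or a joint stands for the part that bears it (a point fixed in the world has none). Each returns a list of dicts, best first, with "score" (0 to 1); they miss things now and then, are a little off and sometimes report something else, mostly with a low value. They report only what shows in the picture. A call takes as long as a camera call. They do not tell look-alikes from the thing itself.
- manip.look_for(camera, target): "at" ([column, row] in pixels, amid what is visible of it).
- manip.place_of(camera, target): "at" ([column, row] in pixels: a listed point, or the origin of a listed thing).
The state is a dict: "time": time; "qpos": joint angles; "qvel": joint speeds; "effort": joint torques, N m; "ee_pos": TCP position; "eef_rot": TCP orientation; "contact_force": force on the tool from outside, world axes, zero at the start; "ft_torque": the same for the moment, N m; "grip_width": finger opening in mm.
Only numpy, scipy, OpenCV 4.12 (cv2) and the standard library are available. Lean on these libraries where they do the work, as an engineer would, in place of code of your own. Each camera call takes 0.05 s, during which the arm holds its last target.

## Working session

There is one attempt and no reset: what is moved stays moved. The work goes in short steps, Python scripts to look and compute and a tool call to move; the robot and the scene stay as the last step left them, time stands still between calls to the robot, and variables do not carry over. Pictures are saved under pics/ and viewed, and the job is handed in when it is done.

Besides the shell and the picture viewer there is one more tool, called after ">>>" as name(argument=value, ...) on one line, values as JSON. step_arm: Moves the arm, as the interface text tells. Its arguments: {"type":"object","properties":{"plan":{"type":"array"}},"required":["plan"]}

```bash
mkdir -p pics
cat > h.py <<'E'
import numpy as np, cv2
from bench import manip
from scipy.spatial.transform import Rotation as R
def cam(n):
    c=manip.read_camera(n); c['f']=c['image'].shape[0]/2/np.tan(np.radians(c['vfov'])/2); return c
def px2w(c,u,v,z=None):
    f=c['f'];K=np.array([[f,0,c['cx']],[0,f,c['cy']],[0,0,1.]])
    p=cv2.undistortPoints(np.array([[[u,v]]],float),K,np.array(c['D'],float))[0,0]
    if z is None: z=c['z_map'][int(round(v)),int(round(u))]
    return (np.array(c['world_from_camera'])@np.array([p[0]*z,-p[1]*z,-z,1]))[:3]
def cloud(c):
    h,w=c['z_map'].shape
    f=c['f'];K=np.array([[f,0,c['cx']],[0,f,c['cy']],[0,0,1.]])
    uu,vv=np.meshgrid(np.arange(w),np.arange(h))
    p=cv2.undistortPoints(np.stack([uu.ravel(),vv.ravel()],1).astype(float)[:,None],K,np.array(c['D'],float))[:,0]
    z=c['z_map'].ravel().astype(float)
    P=np.stack([p[:,0]*z,-p[:,1]*z,-z,np.ones_like(z)])
    return (np.array(c['world_from_camera'])@P)[:3].T.reshape(h,w,3)
def save(n,im): cv2.imwrite('pics/'+n,im[:,:,::-1])
E
python3 - <<'E'
from h import *
s=manip.get_state(); print(s)
for n in ['scene','side','wrist']:
    c=cam(n); save(n+'0.png',c['image']); np.savez(n+'0.npz',**{k:v for k,v in c.items()})
    print(n,c['vfov'],c['D'],np.round(c['world_from_camera'],3).tolist())
    for t in ['board','rest','rest_seat']:
        print(t,[(np.round(d['at']),round(d['score'],2)) for d in manip.look_for(n,t)] if t!='rest_seat' else '',[(np.round(d['at']),round(d['score'],2)) for d in manip.place_of(n,t)])
E
```

```text
{'time': 0.0, 'qpos': array([ 1.23686075,  0.52199321, -0.03629867,  1.59998875,  0.02120488,
        1.02109421, -0.11278546]), 'qvel': array([-1.02052381e-03, -3.46165282e-04, -1.15717679e-03,  1.21846564e-03,
        1.07631095e-03,  1.14657455e-03, -3.57118694e-05]), 'effort': array([ 3.34069864e-04, -9.27095819e+01,  1.97908625e+00, -3.69924617e+01,
        1.77158369e-02,  8.10336380e-03,  4.86588272e-05]), 'ee_pos': array([ 162.78760803, -603.07369698,  215.94592102]), 'eef_rot': array([-0.09258918, -0.70088381, -0.09334728,  0.70105308]), 'contact_force': array([-0.28462919, -0.17518089,  0.42775314]), 'ft_torque': array([ 2.68633582e-02, -7.10546718e-05,  1.26144224e-02]), 'grip_width': 85.48908963982353}
scene 56.360278844072226 [0.03698415 0.         0.         0.         0.        ] [[0.883, -0.357, 0.304, 765.599], [0.469, 0.66, -0.587, -728.524], [0.009, 0.661, 0.75, 766.161], [0.0, 0.0, 0.0, 1.0]]
board [(array([377., 145.]), 0.8), (array([331., 229.]), 0.64)] [(array([379., 146.]), 0.75), (array([332., 226.]), 0.61)]
rest [(array([304., 146.]), 0.86), (array([191., 23
[... 431 characters left out ...]
.314], [-0.003, 0.83, 0.557, 887.61], [0.0, 0.0, 0.0, 1.0]]
board [(array([237., 176.]), 0.87), (array([143., 228.]), 0.82)] [(array([241., 179.]), 0.72)]
rest [(array([342., 242.]), 0.9), (array([202., 300.]), 0.8), (array([242., 207.]), 0.72)] [(array([238., 207.]), 0.75), (array([199., 303.]), 0.64), (array([354., 240.]), 0.59)]
rest_seat  [(array([244., 186.]), 0.87), (array([200., 278.]), 0.59)]
wrist 60.890130114229976 [-0.07908582  0.          0.          0.          0.        ] [[0.261, 0.925, 0.276, 233.873], [-0.965, 0.25, 0.075, -585.234], [0.0, -0.286, 0.958, 373.169], [0.0, 0.0, 0.0, 1.0]]
board [] []
rest [(array([312.,  36.]), 0.94), (array([34., 29.]), 0.64)] []
rest_seat  []
```

View pics/scene0.png

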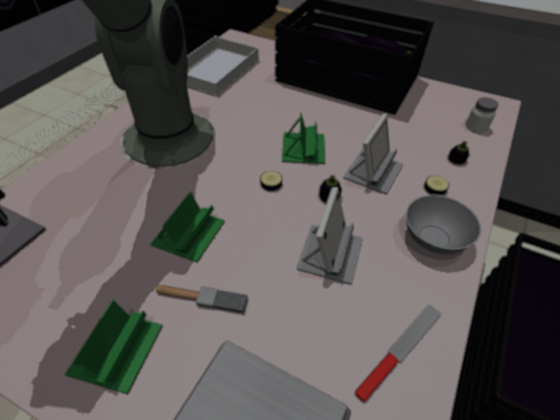

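View pics/side0.png

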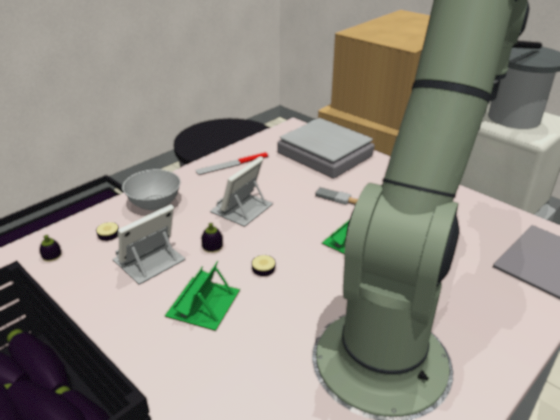

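View pics/wrist0.png

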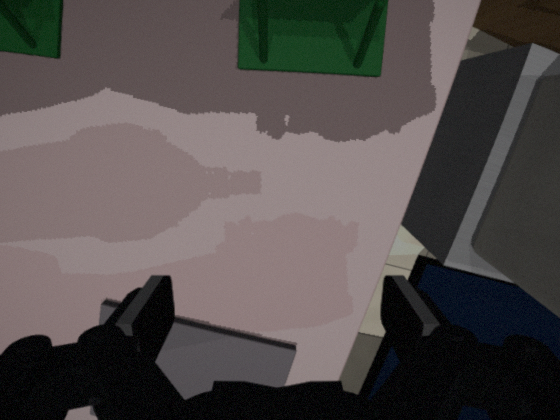

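Run:
```python
from h import *
a=np.load('side0.npz')['image'][140:290,100:290]; b=np.load('scene0.npz')['image'][105:285,280:420]
a=cv2.resize(a,None,fx=3,fy=3,interpolation=cv2.INTER_CUBIC)[:450];b=cv2.resize(b,None,fx=3,fy=3,interpolation=cv2.INTER_CUBIC)
a=np.clip(a.astype(int)*1.2,0,255).astype(np.uint8)
save('a.png',a);save('b.png',b)
for n in ['scene','side']:
    c=dict(np.load(n+'0.npz')); 
    for p in {'scene':[(377,145),(331,229)],'side':[(237,180),(143,228)]}[n]: print(n,p,px2w(c,*p))
```

```text
scene (377, 145) [613.98104257 141.21212521 104.54381473]
scene (331, 229) [ 621.07044223 -194.5070235   113.26526233]
side (237, 180) [ 587.90226668 -133.65828524  130.2094579 ]
side (143, 228) [597.0163026  166.23650039 121.01255828]
```

View pics/a.png

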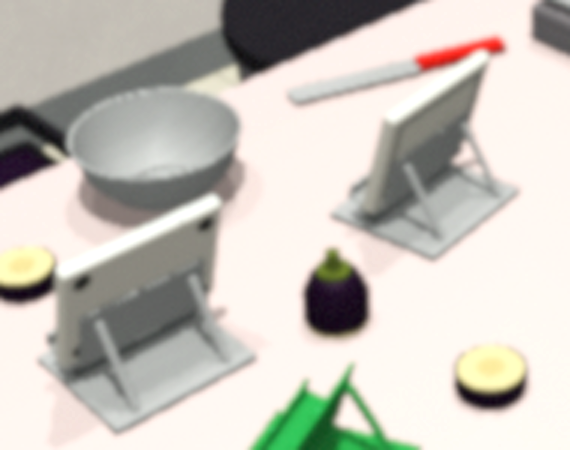

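View pics/b.png

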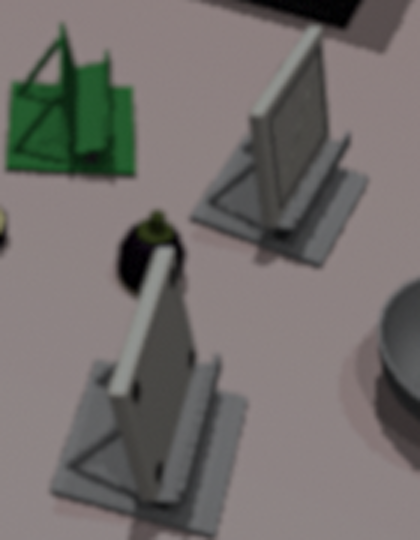

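Run:
```python
from h import *
s=manip.get_state(); q=s['eef_rot']; print(R.from_quat([q[1],q[2],q[3],q[0]]).as_matrix().round(3))
C={n:cloud(dict(np.load(n+'0.npz'))) for n in ['scene','side']}
for n in C:
    P=C[n]; im=np.load(n+'0.npz')['image']
    for nm,cc in (('T',(600,-160)),('B',(600,150))):
        m=(np.hypot(P[...,0]-cc[0],P[...,1]-cc[1])<120)&(P[...,2]>100)&(P[...,2]<175)
        X=P[m]; 
        # ransac plane
        rng=np.random.default_rng(0);best=None
        for _ in range(500):
            a,b,c=X[rng.choice(len(X),3)]; nn=np.cross(b-a,c-a); l=np.linalg.norm(nn)
            if l<100: continue
            nn/=l; inl=abs((X-a)@nn)<2
            if best is None or inl.sum()>best.sum(): best=inl
        Y=X[best]; c0=Y.mean(0); nn=np.linalg.svd(Y-c0)[2][2]; nn*=np.sign(nn[0])
        print(n,nm,len(X),len(Y),'c',c0.round(1),'n',nn.round(3),'yaw',np.arctan2(nn[1],nn[0]).round(3),'tilt',np.arcsin(nn[2]).round(3))
        # extents along horizontal dir in a band around plane
        yv=np.array([-nn[1],nn[0],0]);yv/=np.linalg.norm(yv); uv=np.cross(nn,yv)
        A=P[(np.hypot(P[...,0]-cc[0],P[...,1]-cc[1])<120)&(P[...,2]>100)&(P[...,2]<190)]
        d=(A-c0)@nn; A=A[abs(d)<4]
        t=A@yv;h=(A-c0)@uv; print('  y ext',np.percentile(t,[0,1,3,97,99,100]).round(1),'top z',np.percentile(A[:,2],[97,99,100]).round(1),'plane off',(c0@nn).round(1))
```

```text
[[ 0.     0.261 -0.965]
 [ 0.    -0.965 -0.261]
 [-1.    -0.    -0.   ]]
scene T 823 540 c [ 614.5 -182.2  127.8] n [0.935 0.157 0.318] yaw 0.166 tilt 0.323
  y ext [-349.9 -348.9 -348.1 -207.  -203.2 -202.1] top z [148.5 149.1 150.4] plane off 586.6
scene B 594 411 c [608.1 147.  126.2] n [ 0.951 -0.029  0.308] yaw -0.031 tilt 0.313
  y ext [ 94.1  95.7  97.8 239.3 242.6 245.5] top z [149.2 149.7 150.7] plane off 612.8
side T 528 312 c [ 596.9 -174.1  125.1] n [0.942 0.161 0.293] yaw 0.169 tilt 0.297
  y ext [-349.7 -347.2 -343.6 -201.2 -200.6 -197.6] top z [147.7 149.5 150.8] plane off 571.2
side B 942 584 c [594.3 156.3 124.9] n [ 0.96  -0.038  0.276] yaw -0.04 tilt 0.28
  y ext [101.9 104.4 108.  249.9 252.2 253.9] top z [147.8 149.2 151.2] plane off 599.3
```

```bash
cat >> h.py <<'E'
from scipy.spatial.transform import Slerp
import json
yaw,tilt=0.168,0.30
n=np.array([np.cos(tilt)*np.cos(yaw),np.cos(tilt)*np.sin(yaw),np.sin(tilt)])
yv=np.array([-np.sin(yaw),np.cos(yaw),0]); u=np.cross(n,yv)
cen=np.array([616.4,-174.4,89.])
def pose():
    s=manip.get_state(); q=s['eef_rot']; return np.array(s['ee_pos']),R.from_quat([q[1],q[2],q[3],q[0]]),s
def toolR(alpha=0,flip=1):
    x=-u*np.cos(alpha)+yv*np.sin(alpha); y=n*flip; return R.from_matrix(np.stack([x,y,np.cross(x,y)],1))
def rows(p,r,pt,rt,N,g,rv=None):
    # rv: optional explicit world rotvec
    d=(rt*r.inv()).as_rotvec() if rv is None else rv
    out=[];pc,rc=p.copy(),r
    for k in range(1,N+1):
        pn=p+(pt-p)*k/N; rn=R.from_rotvec(d*k/N)*r
        a=np.round(rc.inv().apply(pn-pc)/30,2); b=np.round(np.degrees((rc.inv()*rn).as_rotvec())/5,2)
        out.append([*map(float,a),*map(float,b),g])
        pc=pc+rc.apply(a*30); rc=rc*R.from_rotvec(np.radians(b*5))
    m=np.abs(np.array(out)[:,:6]).max()
    print('max',m,'end',pc.round(1),np.degrees((rt*rc.inv()).magnitude()).round(2)); print(json.dumps(out).replace(' ',''))
def log():
    p,r,s=pose()
    with open('log.jsonl','a') as f: f.write(json.dumps(dict(q=list(map(float,s['qpos'])),p=list(map(float,p)),r=r.as_matrix().tolist()))+'\n')
    print('t',s['time'],'q',s['qpos'].round(3),'p',p.round(1),'F',s['contact_force'].round(1),'w',round(s['grip_width'],1)); return p,r,s
E
python3 - <<'E'
from h import *
p,r,s=log()
d=r.inv()
yawtot=0.168+1.307
rows(p,r,np.array([560,-200,250.]),R.from_rotvec([0,0,1.475])*r,20,-1,np.array([0,0,1.475]))
E
```

```text
t 0.9 q [ 1.237  0.521 -0.036  1.6    0.021  1.021 -0.113] p [ 163.  -603.4  216.5] F [-0.8 -0.7 -0.4] w 85.7
max 0.95 end [ 559.9 -199.9  250.1] 0.01
[[-0.06,-0.48,-0.81,-0.85,-0.0,-0.0,-1],[-0.05,-0.41,-0.85,-0.84,-0.0,-0.0,-1],[-0.06,-0.35,-0.88,-0.85,-0.0,-0.0,-1],[-0.05,-0.29,-0.9,-0.84,-0.0,-0.0,-1],[-0.06,-0.22,-0.91,-0.85,-0.0,-0.0,-1],[-0.06,-0.15,-0.93,-0.84,-0.0,-0.0,-1],[-0.05,-0.08,-0.94,-0.85,-0.0,-0.0,-1],[-0.06,-0.01,-0.95,-0.84,-0.0,-0.0,-1],[-0.05,0.05,-0.94,-0.85,-0.0,-0.0,-1],[-0.06,0.13,-0.93,-0.84,-0.0,-0.0,-1],[-0.05,0.2,-0.93,-0.85,-0.0,-0.0,-1],[-0.06,0.26,-0.9,-0.84,-0.0,-0.0,-1],[-0.06,0.33,-0.89,-0.85,-0.0,-0.0,-1],[-0.05,0.39,-0.86,-0.84,-0.0,-0.0,-1],[-0.06,0.45,-0.82,-0.85,-0.0,-0.0,-1],[-0.05,0.52,-0.79,-0.84,-0.0,-0.0,-1],[-0.06,0.57,-0.75,-0.85,-0.0,-0.0,-1],[-0.06,0.62,-0.71,-0.84,-0.0,-0.0,-1],[-0.05,0.68,-0.66,-0.85,-0.0,-0.0,-1],[-0.06,0.72,-0.61,-0.84,-0.0,-0.0,-1]]
```

>>> step_arm(plan=[[[-0.06, -0.48, -0.81, -0.85, 0, 0, -1], [-0.05, -0.41, -0.85, -0.85, 0, 0, -1], [-0.06, -0.35, -0.88, -0.85, 0, 0, -1], [-0.05, -0.29, -0.9, -0.85, 0, 0, -1], [-0.06, -0.22, -0.91, -0.85, 0, 0, -1], [-0.06, -0.15, -0.93, -0.85, 0, 0, -1], [-0.05, -0.08, -0.94, -0.85, 0, 0, -1], [-0.06, -0.01, -0.95, -0.85, 0, 0, -1]]])

```text
time: 1.57
ee_pos: [321.0, -438.3, 229.5]
eef_rot: [-0.299, -0.64, -0.298, 0.642]
contact_force: [0.0, -0.4, 1.4]
grip_width: 85.7
```

Run:
```python
from h import *
p,r,s=log(); print(r.as_matrix().round(3))
```

```text
t 1.5667 q [ 1.005  0.385 -0.235  1.794  0.11   0.976  0.025] p [ 321.  -438.3  229.5] F [ 0.  -0.4  1.4] w 85.7
[[-0.003  0.765 -0.644]
 [-0.002 -0.644 -0.765]
 [-1.    -0.001  0.004]]
```

```bash
cat > fk.py <<'E'
import numpy as np, json, itertools
from scipy.optimize import least_squares
from scipy.spatial.transform import Rotation as R
Rz=lambda a:R.from_rotvec([0,0,a]); Ry=lambda a:R.from_rotvec([0,a,0])
T0=np.array([[0,0,1],[0,1,0],[-1,0,0]],float) # dummy
def fk(q,th,sg):
    H,L1,L2,L3,o1,o7,e1,e2,w=th
    r=Rz(sg[0]*q[0]+o1); p=np.array([0,0,H]); r=r*Ry(q[1]*sg[4]); p=p+r.apply([e1,0,L1])
    r=r*Rz(sg[1]*q[2])*Ry(q[3]*sg[5]); p=p+r.apply([e2,0,L2]); r=r*Rz(sg[2]*q[4])*Ry(q[5]*sg[6]); p=p+r.apply([w,0,L3])
    r=r*Rz(sg[3]*q[6]+o7)
    # tool: x along fingers = flange z ; y = flange y
    M=r.as_matrix(); return p,np.stack([M[:,2],M[:,1],-M[:,0]],1)
def load(): return [json.loads(l) for l in open('log.jsonl')]
def res(th,sg,D):
    o=[]
    for d in D:
        p,M=fk(d['q'],th,sg); o+=list((p-d['p'])/1000)+list((M-np.array(d['r'])).ravel()*.5)
    o+=list(np.array([th[6],th[7],th[8]])*1e-6)
    return np.array(o)
def fit():
    D=load();best=[]
    for sg in itertools.product([1,-1],[1,-1],[1,-1],[1,-1],[1],[1],[1]):
        for o1 in (0,3.14,-2.54+3.14):
          for o7 in (0,1.57,3.14,-1.57):
            f=least_squares(res,[350,450,450,250,o1,o7,0,0,0],args=(sg,D)); best.append((f.cost,sg,f.x))
    best.sort(key=lambda b:b[0]); return best
if __name__=='__main__':
    for b in fit()[:12]: print(b[0],b[1],b[2].round(3))
E
python3 fk.py
```

```text
3.192137012369866e-08 (-1, -1, -1, -1, 1, 1, 1) [ 2.394365e+03  5.389390e+02  4.379170e+02  2.443355e+03 -9.500000e-02
  1.476000e+00 -1.501000e+01 -2.283600e+01  1.553800e+01]
3.192137012372766e-08 (-1, -1, -1, -1, 1, 1, 1) [ 2.394363e+03  5.389390e+02  4.379160e+02  2.443355e+03 -9.500000e-02
  1.476000e+00 -1.501000e+01 -2.283700e+01  1.553800e+01]
3.192137012377714e-08 (-1, -1, -1, -1, 1, 1, 1) [ 2.394365e+03  5.389390e+02  4.379170e+02  2.443355e+03 -9.500000e-02
  1.476000e+00 -1.501000e+01 -2.283600e+01  1.553900e+01]
3.1921370123921334e-08 (-1, -1, -1, -1, 1, 1, 1) [ 2.394340e+03  5.389390e+02  4.379170e+02  2.443331e+03 -9.500000e-02
 -4.807000e+00 -1.501000e+01 -2.283700e+01  1.553900e+01]
3.192137012404528e-08 (-1, -1, -1, -1, 1, 1, 1) [ 2.394366e+03  5.389390e+02  4.379150e+02  2.443358e+03 -9.500000e-02
  1.476000e+00 -1.501000e+01 -2.283700e+01  1.553700e+01]
3.192137012451931e-08 (-1, -1, -1, -1, 1, 1, 1) [ 2.394326e+03  5.389390e+02  4.379160e+02  2.443319e+03 -9.500000e-02
  1.476000e+00 -1.501000e+01 -2.283800e+01  1.553800e+01]
3.1921370125070043e-08 (-1, -1, -1, -
[... 369 characters left out ...]
1.2669629e+04 -4.2063300e+02 -6.6404800e+02 -1.2918878e+04
  3.0340000e+00  4.6050000e+00  1.1704700e+02 -5.0788000e+01
 -2.2074000e+01]
1.3990169107407734e-05 (-1, -1, -1, -1, 1, 1, 1) [-1.2665925e+04 -4.2068200e+02 -6.6401600e+02 -1.2915337e+04
  3.0340000e+00  4.6050000e+00  1.1705300e+02 -5.0671000e+01
 -2.2127000e+01]
1.3990169107597955e-05 (-1, -1, -1, -1, 1, 1, 1) [-1.2665895e+04 -4.2068200e+02 -6.6401700e+02 -1.2915307e+04
  3.0340000e+00 -1.6780000e+00  1.1705300e+02 -5.0670000e+01
 -2.2128000e+01]
1.3990169107974822e-05 (-1, -1, -1, -1, 1, 1, 1) [-1.2665798e+04 -4.2068300e+02 -6.6401600e+02 -1.2915215e+04
  3.0340000e+00 -1.6780000e+00  1.1705300e+02 -5.0667000e+01
 -2.2129000e+01]
```

Run:
```python
from h import *
p,r,s=pose()
pt=cen+46*u+100*u; print(pt)
rows(p,r,pt,toolR(0,1),13,-1)
```

```text
[ 573.86149475 -181.61447068  228.47912741]
max 0.92 end [ 573.7 -181.5  228.6] 0.02
[[-0.0,0.07,-0.92,-0.76,0.12,0.25,-1],[0.01,0.14,-0.91,-0.76,0.11,0.25,-1],[0.02,0.19,-0.91,-0.76,0.12,0.25,-1],[0.04,0.25,-0.89,-0.75,0.12,0.25,-1],[0.05,0.31,-0.87,-0.76,0.12,0.25,-1],[0.07,0.36,-0.84,-0.76,0.12,0.25,-1],[0.09,0.42,-0.82,-0.76,0.11,0.25,-1],[0.1,0.47,-0.79,-0.76,0.12,0.25,-1],[0.13,0.52,-0.76,-0.76,0.12,0.25,-1],[0.14,0.56,-0.71,-0.75,0.12,0.25,-1],[0.16,0.6,-0.68,-0.76,0.11,0.24,-1],[0.18,0.65,-0.64,-0.76,0.12,0.25,-1],[0.2,0.68,-0.59,-0.76,0.12,0.25,-1]]
```

>>> step_arm(plan=[[[0, 0.07, -0.92, -0.76, 0.12, 0.25, -1], [0.01, 0.14, -0.91, -0.76, 0.12, 0.25, -1], [0.02, 0.19, -0.91, -0.76, 0.12, 0.25, -1], [0.04, 0.25, -0.89, -0.76, 0.12, 0.25, -1], [0.05, 0.31, -0.87, -0.76, 0.12, 0.25, -1], [0.07, 0.36, -0.84, -0.76, 0.12, 0.25, -1]]])

```text
time: 2.07
ee_pos: [443.1, -311.3, 230.8]
eef_rot: [0.459, 0.602, 0.391, -0.523]
contact_force: [0.4, 0.2, -0.6]
grip_width: 85.4
```

Run:
```python
from h import *
p,r,s=log(); print(r.as_matrix().round(3))
```

```text
t 2.0667 q [ 0.877  0.332 -0.415  1.898  0.098  0.804  0.151] p [ 443.1 -311.3  230.8] F [ 0.4  0.2 -0.6] w 85.4
[[ 0.148  0.951 -0.271]
 [-0.01  -0.273 -0.962]
 [-0.989  0.145 -0.031]]
```

>>> step_arm(plan=[[[0.09, 0.42, -0.82, -0.76, 0.12, 0.25, -1], [0.1, 0.47, -0.79, -0.76, 0.12, 0.25, -1], [0.13, 0.52, -0.76, -0.76, 0.12, 0.25, -1], [0.14, 0.56, -0.71, -0.76, 0.12, 0.25, -1], [0.16, 0.6, -0.68, -0.76, 0.12, 0.25, -1], [0.18, 0.65, -0.64, -0.76, 0.12, 0.25, -1], [0.2, 0.68, -0.59, -0.76, 0.12, 0.25, -1]]])

```text
time: 2.65
ee_pos: [581.1, -159.4, 233.3]
eef_rot: [0.618, 0.522, 0.473, -0.35]
contact_force: [0.6, -0.2, -0.1]
grip_width: 85.4
```

Run:
```python
from h import *
p,r,s=log(); print(r.as_matrix().round(3))
import fk
for b in fk.fit()[:3]: print(b[0],b[1],b[2].round(3))
pt=cen+46*u+100*u
rows(p,r,pt,toolR(0,1),3,-1)
```

```text
t 2.65 q [ 0.701  0.386 -0.588  1.881  0.161  0.639  0.287] p [ 581.1 -159.4  233.3] F [ 0.6 -0.2 -0.1] w 85.4
[[ 0.308  0.926  0.219]
 [ 0.06   0.211 -0.976]
 [-0.95   0.313  0.009]]
0.0003017724639397379 (-1, -1, -1, -1, 1, 1, 1) [ 3.52705e+02  5.39682e+02  4.49653e+02  3.35162e+02 -8.80000e-02
  1.48500e+00  2.32120e+01  2.95700e+01  3.23450e+01]
0.0003017724639397902 (-1, -1, -1, -1, 1, 1, 1) [ 3.52705e+02  5.39682e+02  4.49653e+02  3.35162e+02 -8.80000e-02
  1.48500e+00  2.32120e+01  2.95700e+01  3.23450e+01]
0.0003017724639398481 (-1, -1, -1, -1, 1, 1, 1) [ 3.52705e+02  5.39682e+02  4.49653e+02  3.35162e+02 -8.80000e-02
  1.48500e+00  2.32120e+01  2.95700e+01  3.23450e+01]
max 0.23 end [ 573.8 -181.7  228.4] 0.03
[[0.01,-0.14,0.22,0.2,-0.03,-0.07,-1],[0.01,-0.14,0.23,0.2,-0.03,-0.08,-1],[0.02,-0.14,0.23,0.21,-0.03,-0.07,-1]]
```

```bash
cat > fk2.py <<'E'
import numpy as np, json
from scipy.optimize import least_squares
from scipy.spatial.transform import Rotation as R
Rz=lambda a:R.from_rotvec([0,0,a]); Ry=lambda a:R.from_rotvec([0,a,0])
# th: H,L1,L2,L3, o1..o7 (7), e1x,e1y,e2x,e2y,wx,wy
def fk(q,th):
    H,L1,L2,L3=th[:4]; a=np.array([-1,1,-1,1,-1,1,-1])*q+th[4:11]; e=th[11:]
    r=Rz(a[0])*Ry(a[1]); p=np.array([0,0,H])+r.apply([e[0],e[1],L1])
    r=r*Rz(a[2])*Ry(a[3]); p=p+r.apply([e[2],e[3],L2]); r=r*Rz(a[4])*Ry(a[5]); p=p+r.apply([e[4],e[5],L3])
    M=(r*Rz(a[6])).as_matrix(); return p,np.stack([M[:,2],M[:,1],-M[:,0]],1)
def load(): return [json.loads(l) for l in open('log.jsonl')]
th0=np.array([350,500,450,300,0,0,0,0,0,0,1.57]+[0]*6,float)
sc=np.array([200,200,200,200]+[.1]*7+[50]*6)
def res(z,D):
    th=th0+z*sc; o=[]
    for d in D:
        p,M=fk(np.array(d['q']),th); dr=R.from_matrix(M@np.array(d['r']).T).as_rotvec(); o+=list((p-d['p'])/1)+list(dr*500)
    return np.concatenate([o,z*0.3])
def fit(v=0):
    D=load(); f=least_squares(res,np.zeros(17),args=(D,)); th=th0+f.x*sc
    if v: print('rms',np.sqrt(np.mean(f.fun[:-17]**2)),th.round(3)); 
    return th
lo=np.array([-2.91,-.3,-1.5,.17,-1.26,.16,-2.52]);hi=np.array([2.91,2.13,1.42,2.43,4.41,1.93,2.52])
def ik(p,M,th,q0,mid=None,wt=0.0):
    def f(q):
        pp,MM=fk(q,th); v=list((pp-p)/5)+list(R.from_matrix(MM@M.T).as_rotvec()*100)
        return np.concatenate([v,wt*(q-(q0 if mid is None else mid))])
    s=least_squares(f,np.clip(q0,lo+.02,hi-.02),bounds=(lo,hi)); pp,MM=fk(s.x,th)
    return s.x,np.linalg.norm(pp-p),R.from_matrix(MM@M.T).magnitude()
E
python3 - <<'E'
import fk2; fk2.fit(1)
E
```

```text
rms 0.005782521205016278 [ 3.19979e+02  5.29671e+02  4.20720e+02  3.42707e+02  0.00000e+00
 -0.00000e+00 -0.00000e+00  0.00000e+00  0.00000e+00 -0.00000e+00
  1.57100e+00 -7.30000e-02 -2.14930e+01 -4.60000e-01 -3.67490e+01
  1.28000e-01 -8.75000e-01]
```

```bash
cat > s.py <<'E'
from h import *
import fk2
th=fk2.fit()
q0=pose()[2]['qpos']
rng=np.random.default_rng(1)
def sols(al,fl,up=0):
    M=toolR(al,fl).as_matrix(); g=cen+40*u+up*u; p=g-6*M[:,0]
    S=[]
    for k in range(40):
        qi=rng.uniform(fk2.lo,fk2.hi) if k>3 else q0
        q,ep,er=fk2.ik(p,M,th,qi)
        if ep<.5 and er<.01: S.append(q)
    return np.array(S)
for al in (0,.3,-.3,.6,-.6):
    for fl in (1,-1):
        S=sols(al,fl)
        if len(S)==0: print(al,fl,'none');continue
        print(al,fl,len(S),'q7 range',S[:,6].min().round(2),S[:,6].max().round(2))
        for i in np.argsort(S[:,6])[::max(1,len(S)//5)]: print('    ',S[i].round(2))
E
python3 s.py
```

```text
0 1 28 q7 range -0.51 1.03
     [ 1.11  0.96 -1.38  1.88  1.16  0.97 -0.51]
     [ 0.88  0.67 -0.89  1.88  0.73  0.61 -0.21]
     [ 0.66  0.57 -0.56  1.89  0.38  0.49  0.08]
     [ 0.64  0.56 -0.52  1.9   0.33  0.48  0.12]
     [ 0.57  0.55 -0.42  1.9   0.23  0.47  0.21]
     [ 0.26  0.52 -0.01  1.92 -0.27  0.45  0.66]
0 -1 13 q7 range -2.52 -1.79
     [ 0.29  0.52 -0.04  1.91 -0.24  0.45 -2.52]
     [ 0.29  0.52 -0.04  1.91 -0.24  0.45 -2.52]
     [ 0.22  0.52  0.05  1.92 -0.34  0.45 -2.42]
     [ 0.07  0.54  0.26  1.93 -0.58  0.49 -2.21]
     [-0.09  0.57  0.48  1.93 -0.8   0.55 -2.02]
     [-0.22  0.63  0.68  1.94 -0.98  0.63 -1.87]
     [-0.29  0.67  0.8   1.94 -1.08  0.7  -1.79]
0.3 1 24 q7 range 0.09 1.03
     [ 1.12  0.92 -1.16  1.72  0.58  0.85  0.09]
     [ 1.07  0.86 -1.05  1.72  0.45  0.79  0.19]
     [ 1.03  0.82 -0.97  1.72  0.35  0.76  0.26]
     [ 0.95  0.75 -0.82  1.73  0.18  0.73  0.41]
     [ 0.85  0.7  -0.65  1.73 -0.01  0.71  0.57]
     [ 0.61  0.63 -0.28  1.75 -0.37  0.72  0.87]
0.3 -1 16 q7 range -2.51 -1.59
     [ 0.8   0.68 -0.58  1.74 -0.09  0.7  -2.51]
     
[... 1434 characters left out ...]
3]
     [ 0.14  0.89  0.64  1.59 -1.1   1.4  -1.65]
     [ 0.05  0.97  0.82  1.6  -1.21  1.52 -1.59]
-0.6 1 28 q7 range -1.24 0.63
     [ 0.29  0.61 -0.56  2.06  1.44  0.91 -1.24]
     [ 0.19  0.58 -0.41  2.06  1.41  0.82 -1.24]
     [ 0.15  0.58 -0.37  2.06  1.4   0.8  -1.24]
     [ 0.68  0.87 -1.16  2.04  1.61  1.35 -1.21]
     [-0.41  0.6   0.37  2.09  1.17  0.42 -1.12]
     [-0.64  0.7   0.71  2.1   0.79  0.22 -0.8 ]
-0.6 -1 35 q7 range -2.52 2.25
     [-0.8   0.86  1.    2.11 -0.69  0.17 -2.52]
     [-0.81  0.87  1.03  2.11 -0.79  0.18 -2.43]
     [-0.83  0.92  1.08  2.11 -1.    0.22 -2.23]
     [ 0.25  0.6  -0.5   2.06  1.43  0.87  1.9 ]
     [-0.24  0.57  0.15  2.09  1.26  0.53  1.96]
```

```bash
cat > sim.py <<'E'
from h import *
import fk2
th=fk2.fit()
def jac(q):
    p0,M0=fk2.fk(q,th); J=np.zeros((6,7))
    for i in range(7):
        d=np.zeros(7); d[i]=1e-5; p,M=fk2.fk(q+d,th); J[:3,i]=(p-p0)/1e-5; J[3:,i]=R.from_matrix(M@M0.T).as_rotvec()/1e-5
    return J
W=np.array([1/400.]*3+[1]*3)
def go(q,p,Rt,it=6,w=1.0):
    for _ in range(it):
        pc,M=fk2.fk(q,th); e=np.concatenate([p-pc,(Rt*R.from_matrix(M).inv()).as_rotvec()])
        J=jac(q); dq=np.linalg.pinv(W[:,None]*J,rcond=1e-4)@(W*e)
        q=np.clip(q+dq,fk2.lo,fk2.hi)
    return q
def path(q,P,Rs):
    for p,r in zip(P,Rs): q=go(q,p,r,3); yield q
if __name__=='__main__':
    D=fk2.load()
    for a,b in zip(D[:-1],D[1:]):
        q=np.array(a['q']); pa,pb=np.array(a['p']),np.array(b['p']); ra,rb=R.from_matrix(a['r']),R.from_matrix(b['r'])
        d=(rb*ra.inv()).as_rotvec()
        for k in range(1,9): q=go(q,pa+(pb-pa)*k/8,R.from_rotvec(d*k/8)*ra,2)
        print('sim',q.round(3),'real',np.round(b['q'],3))
    # plan
    q=np.array(D[-1]['q']); p0=np.array(D[-1]['p']); r0=R.from_matrix(D[-1]['r'])
    def seg(q,p0,r0,pt,rt,N,rv=None):
        d=(rt*r0.inv()).as_rotvec() if rv is None else rv
        for k in range(1,N+1):
            q=go(q,p0+(pt-p0)*k/N,R.from_rotvec(d*k/N)*r0,2)
        pc,M=fk2.fk(q,th); print(q.round(2),'err',np.linalg.norm(pc-pt).round(2),(R.from_matrix(M)*(R.from_rotvec(d)*r0).inv()).magnitude().round(3)); return q,pt,R.from_rotvec(d)*r0
    for al in (0,-.2,-.3,-.4):
        print('alpha',al)
        rt=toolR(al,1); tx=rt.as_matrix()[:,0]; g=cen+40*u
        s=seg(q,p0,r0,g+100*u-6*tx,rt,10); s=seg(*s,g-6*tx,rt,8); s=seg(*s,g+100*u-6*tx,rt,8)
        # rotate about u axis through board
        qq,pp,rr=s
        for k in range(1,37):
            Rk=R.from_rotvec(-u*np.pi*k/36); rk=Rk*rt; qq=go(qq,g+100*u-6*rk.as_matrix()[:,0],rk,2)
            if k%6==0: pc,M=fk2.fk(qq,th); print('  ',k,qq.round(2),np.linalg.norm(pc-(g+100*u-6*rk.as_matrix()[:,0])).round(1),(R.from_matrix(M)*rk.inv()).magnitude().round(3))
        s=seg(qq,g+100*u-6*rk.as_matrix()[:,0],rk,g-6*rk.as_matrix()[:,0],rk,8)
E
python3 sim.py
```

```text
sim [ 1.005  0.385 -0.235  1.794  0.11   0.976  0.025] real [ 1.005  0.385 -0.235  1.794  0.11   0.976  0.025]
sim [ 0.877  0.332 -0.415  1.898  0.098  0.804  0.151] real [ 0.877  0.332 -0.415  1.898  0.098  0.804  0.151]
sim [ 0.701  0.386 -0.588  1.881  0.161  0.639  0.288] real [ 0.701  0.386 -0.588  1.881  0.161  0.639  0.287]
alpha 0Traceback (most recent call last):
  File "sim.py", line 35, in <module>
    s=seg(q,p0,r0,g+100*u-6*tx,rt,10); s=seg(*s,g-6*tx,rt,8); s=seg(*s,g+100*u-6*tx,rt,8)
  File "sim.py", line 31, in seg
    pc,M=fk2.fk(q,th); print(q.round(2),'err',np.linalg.norm(pc-pt).round(2),(R.from_matrix(M)*(R.from_rotvec(d)*r0).inv()).magnitude().round(3)); return q,pt,R.from_rotvec(d)*r0
                                                                             ^^^^^^^^^^^^^^^^^^^^^^^^^^^^^^^^^^^^^^^^^^^^^^^^^^^^^^^^^^^^^^^^
AttributeError: 'float' object has no attribute 'round'
```

The simulated redundancy matches the real arm exactly. Fix the print.

```bash
sed -i 's/(R.from_matrix(M)\*(R.from_rotvec(d)\*r0).inv()).magnitude().round(3)/round(float((R.from_matrix(M)*(R.from_rotvec(d)*r0).inv()).magnitude()),3)/; s/(R.from_matrix(M)\*rk.inv()).magnitude().round(3)/round(float((R.from_matrix(M)*rk.inv()).magnitude()),3)/' sim.py; python3 sim.py
```

```text
sim [ 1.005  0.385 -0.235  1.794  0.11   0.976  0.025] real [ 1.005  0.385 -0.235  1.794  0.11   0.976  0.025]
sim [ 0.877  0.332 -0.415  1.898  0.098  0.804  0.151] real [ 0.877  0.332 -0.415  1.898  0.098  0.804  0.151]
sim [ 0.701  0.386 -0.588  1.881  0.161  0.639  0.288] real [ 0.701  0.386 -0.588  1.881  0.161  0.639  0.287]
alpha 0
[ 0.72  0.39 -0.57  1.87  0.16  0.66  0.27] err 0.0 0.0
[ 0.6   0.55 -0.47  1.9   0.27  0.47  0.17] err 0.0 0.0
[ 0.72  0.4  -0.57  1.87  0.16  0.66  0.27] err 0.0 0.0
   6 [ 0.62  0.38 -0.44  1.88  0.07  0.64 -0.17] 0.0 0.0
   12 [ 0.52  0.36 -0.31  1.88 -0.02  0.64 -0.62] 0.0 0.0
   18 [ 0.42  0.35 -0.18  1.89 -0.1   0.64 -1.07] 0.0 0.0
   24 [ 0.32  0.35 -0.05  1.89 -0.19  0.64 -1.52] 0.0 0.0
   30 [ 0.22  0.35  0.08  1.9  -0.26  0.64 -1.97] 0.0 0.0
   36 [ 0.12  0.36  0.21  1.9  -0.34  0.65 -2.42] 0.0 0.0
[ 0.17  0.52  0.12  1.92 -0.43  0.46 -2.35] err 0.0 0.0
alpha -0.2
[ 0.46  0.33 -0.39  1.96  0.44  0.57 -0.08] err 0.0 0.0
[ 0.32  0.5  -0.24  1.99  0.62  0.39 -0.29] err 0.0 0.0
[ 0.47  0.33 -0.39  1.96  0.44  0.57 -0.09] err 0.0 0.0
   6 [ 0.
[... 857 characters left out ...]
 0.0
   36 [ 0.39  0.47  0.07  1.75 -0.57  0.95 -2.13] 0.0 0.0
[ 0.4   0.62  0.02  1.76 -0.63  0.79 -2.05] err 0.0 0.0
alpha -0.4
[ 0.18  0.31 -0.21  2.04  0.8   0.59 -0.54] err 0.0 0.0
[ 0.07  0.5  -0.09  2.05  1.07  0.45 -0.85] err 0.0 0.0
[ 0.18  0.31 -0.21  2.04  0.8   0.59 -0.54] err 0.0 0.0
   6 [ 0.16  0.39 -0.18  1.85  0.54  0.83 -0.77] 0.0 0.0
   12 [ 0.18  0.47 -0.13  1.68  0.31  1.02 -1.01] 0.0 0.0
   18 [ 0.24  0.53 -0.08  1.56  0.08  1.15 -1.27] 0.0 0.0
   24 [ 0.31  0.56 -0.02  1.52 -0.15  1.2  -1.54] 0.0 0.0
   30 [ 0.38  0.56  0.03  1.56 -0.38  1.17 -1.81] 0.0 0.0
   36 [ 0.43  0.52  0.07  1.69 -0.62  1.05 -2.07] 0.0 0.0
[ 0.43  0.67  0.03  1.7  -0.68  0.9  -1.99] err 0.0 0.0
```

>>> step_arm(plan=[[[0.01, -0.14, 0.22, 0.2, -0.03, -0.07, -1], [0.01, -0.14, 0.23, 0.2, -0.03, -0.07, -1], [0.02, -0.14, 0.23, 0.2, -0.03, -0.07, -1], [0, 0, 0, 0, 0, 0, -1]]])

```text
time: 2.98
ee_pos: [577.1, -177.1, 228.1]
eef_rot: [0.605, 0.53, 0.468, -0.366]
contact_force: [0.1, -0.8, -1.0]
grip_width: 85.5
```

Run:
```python
from h import *
p,r,s=log(); print(r.as_matrix().round(3))
c=cam('wrist'); save('wrist1.png',c['image']); np.savez('wrist1.npz',**c)
P=cloud(c)
for lab,P in (('wrist',P),)+tuple((k,cloud(dict(np.load(k+'0.npz')))) for k in ('scene','side')):
    d=(P-cen); a=d@n; b=d@yv; h=d@u
    m=(abs(a)<25)&(abs(b)<85)&(h>20)&(h<70)&(P[...,2]>0)
    print(lab,m.sum(),'n',np.percentile(a[m],[1,5,20,50,80,95,99]).round(1),'y',np.percentile(b[m],[0,1,5,95,99,100]).round(1),'h',np.percentile(h[m],[50,90,97,99,100]).round(1))
    # top edge points only
    t=m&(h>57); print('   top: n',np.percentile(a[t],[2,10,50,90,98]).round(1),'h',np.median(h[t]).round(1),'y',np.percentile(b[t],[0,2,98,100]).round(1))
    f=m&(h>25)&(h<52)&(abs(b)<60); 
    for s_ in (1,-1):
        g=f&(a*s_>0); 
        if g.sum()>30:
            A=np.stack([b[g],h[g],np.ones(g.sum())],1); print('   face',s_,g.sum(),np.median(a[g]).round(2),np.linalg.lstsq(A,a[g],rcond=None)[0].round(4))
```

```text
t 2.9833 q [ 0.712  0.398 -0.569  1.87   0.159  0.653  0.275] p [ 577.1 -177.1  228.1] F [ 0.1 -0.8 -1. ] w 85.5
[[ 0.294  0.939  0.178]
 [ 0.054  0.169 -0.984]
 [-0.954  0.299 -0.001]]
wrist 3942 n [-6.7 -6.  -4.3  0.1  4.3  6.4  7. ] y [-75.  -72.5 -64.9  67.7  72.8  74. ] h [59.4 60.4 60.8 61.1 61.8]
   top: n [-6.5 -5.2  0.1  5.5  6.6] h 59.5 y [-75.  -70.5  71.   73.5]
scene 715 n [-4.4 -2.8  1.2  7.9  8.8  9.3  9.7] y [-76.7 -75.6 -74.5  62.3  70.8  72.9] h [52.3 60.  61.  61.5 62.8]
   top: n [-4.3 -2.6  2.7  7.6  8.6] h 59.3 y [-76.  -73.3  69.3  72.9]
   face 1 204 8.69 [-6.0000e-04  8.4000e-03  8.3931e+00]
side 477 n [-10.2  -9.4  -8.2  -6.6  -1.2   3.4   5.4] y [-74.1 -71.6 -63.5  74.7  76.7  78.4] h [50.8 62.4 64.4 65.4 66.8]
   top: n [-9.3 -8.1 -3.   3.6  5.4] h 60.8 y [-74.  -70.2  74.7  77.7]
   face -1 145 -7.72 [ 2.4000e-03 -2.4500e-02 -6.7776e+00]
```

View pics/wrist1.png

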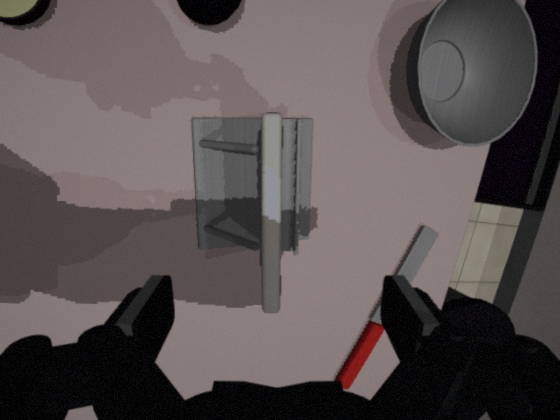

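Run:
```python
from h import *
c=dict(np.load('wrist1.npz')); 
for l,c in (('wrist',c),('scene',dict(np.load('scene0.npz')))):
    P=cloud(c); im=c['image'].astype(int)
    # base plate: grey (low saturation) near table within rest frame
    xr=np.array([np.cos(yaw),np.sin(yaw),0]); o=cen+16*xr; o[2]=0
    a=(P-o)@xr; b=(P-o)@yv
    sat=im.max(2)-im.min(2)
    m=(abs(a)<100)&(abs(b)<95)&(P[...,2]<12)&(im[...,0]-im[...,2]<6)
    print(l,m.sum(),'x',np.percentile(a[m],[0,1,5,95,99,100]).round(1),'y',np.percentile(b[m],[0,1,5,95,99,100]).round(1), 'z',np.median(P[...,2][m]))
    f=m&(a>30)&(a<50); print(' front y',np.percentile(b[f],[0,2,98,100]).round(1)) if f.any() else 0
    f=m&(a<-45)&(a>-72); print(' back y',np.percentile(b[f],[0,2,98,100]).round(1)) if f.any() else 0
p,r,s=pose()
M=toolR(0,1).as_matrix(); pt=cen+46*u
rows(p,r,pt+50*u,toolR(0,1),3,-1)
rows(pt+50*u,toolR(0,1),pt,toolR(0,1),3,-1)
```

```text
wrist 8811 x [-75.2 -74.6 -71.9  49.3  53.   57.4] y [-93.3 -69.4 -61.4  62.5  67.2  67.5] z 7.345479348983645
 front y [-93.3 -68.3  66.4  67.5]
 back y [-75.1 -68.4  65.4  67.4]
scene 1436 x [-76.1 -74.8 -70.5  52.8  55.5  56.8] y [-72.9 -71.4 -70.   54.8  65.9  80.7] z 7.457497320501545
 front y [-72.1 -70.6  65.4  74.9]
 back y [-72.  -70.5  64.5  80.7]
max 0.54 end [ 588.4 -179.1  180.6] 0.04
[[0.54,-0.05,0.05,0.04,-0.02,-0.01,-1],[0.54,-0.04,0.05,0.04,-0.01,-0.02,-1],[0.54,-0.05,0.05,0.04,-0.02,-0.01,-1]]
max 0.56 end [ 603.  -176.7  132.8] 0.0
[[0.56,-0.0,-0.0,0.0,0.0,0.0,-1],[0.55,0.0,0.0,0.0,0.0,0.0,-1],[0.56,0.0,0.0,0.0,0.0,0.0,-1]]
```

>>> step_arm(plan=[[[0.54, -0.05, 0.05, 0.04, -0.02, -0.02, -1], [0.54, -0.04, 0.05, 0.04, -0.02, -0.02, -1], [0.54, -0.05, 0.05, 0.04, -0.02, -0.02, -1], [0.55, 0, 0, 0, 0, 0, -1], [0.55, 0, 0, 0, 0, 0, -1], [0.55, 0, 0, 0, 0, 0, -1]]])

```text
time: 3.53
ee_pos: [603.8, -182.0, 134.1]
eef_rot: [0.604, 0.533, 0.461, -0.373]
contact_force: [-0.8, -0.6, -0.0]
grip_width: 85.2
```

Run:
```python
from h import *
p,r,s=log()
M=toolR(0,1); pt=cen+46*u
print('err nyu',(p-pt)@n,(p-pt)@yv,(p-pt)@u)
rows(p,r,pt,M,2,-1)
```

```text
t 3.5333 q [ 0.599  0.551 -0.459  1.897  0.279  0.469  0.163] p [ 603.8 -182.   134.1] F [-0.8 -0.6 -0. ] w 85.2
err nyu 0.19857597877002506 -5.390735022511322 1.1223741963345009
max 0.09 end [ 603.  -176.7  132.8] 0.02
[[0.02,-0.0,-0.09,-0.03,0.05,-0.02,-1],[0.02,-0.01,-0.09,-0.03,0.05,-0.02,-1]]
```

>>> step_arm(plan=[[[0.02, 0, -0.09, -0.03, 0.05, -0.02, -1], [0.02, 0, -0.09, -0.03, 0.05, -0.02, -1], [0, 0, 0, 0, 0, 0, -1], [0, 0, 0, 0, 0, 0, 1], [0, 0, 0, 0, 0, 0, 1], [0, 0, 0, 0, 0, 0, 1], [0, 0, 0, 0, 0, 0, 1], [0, 0, 0, 0, 0, 0, 1], [0, 0, 0, 0, 0, 0, 1], [0, 0, 0, 0, 0, 0, 1], [0, 0, 0, 0, 0, 0, 1], [0, 0, 0, 0, 0, 0, 1], [0, 0, 0, 0, 0, 0, 1], [0, 0, 0, 0, 0, 0, 1]]])

```text
time: 4.7
ee_pos: [602.5, -177.8, 135.0]
eef_rot: [0.602, 0.532, 0.465, -0.371]
contact_force: [-0.5, -1.5, 0.7]
grip_width: -0.2
```

Run:
```python
from h import *
p,r,s=log()
M=toolR(0,1); pt=cen+46*u
print('err nyu',(p-pt)@n,(p-pt)@yv,(p-pt)@u, np.degrees((M*r.inv()).as_rotvec()))
```

```text
t 4.7 q [ 0.603  0.55  -0.468  1.897  0.273  0.477  0.169] p [ 602.5 -177.8  135. ] F [-0.5 -1.5  0.7] w -0.2
err nyu -0.036640247563966104 -0.9943666107371169 2.1292918789487763 [0.02010678 0.02201872 0.1106601 ]
```

Run:
```python
from h import *
for k in ('wrist','scene','side'):
    c=cam(k); save(k+'2.png',c['image']); np.savez(k+'2.npz',**c)
```

```text
(no output)
```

View pics/wrist2.png

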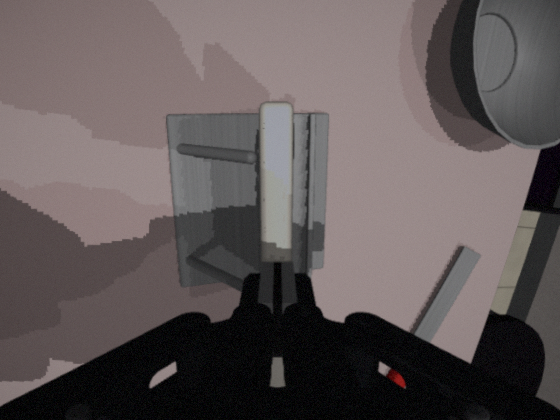

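View pics/scene2.png

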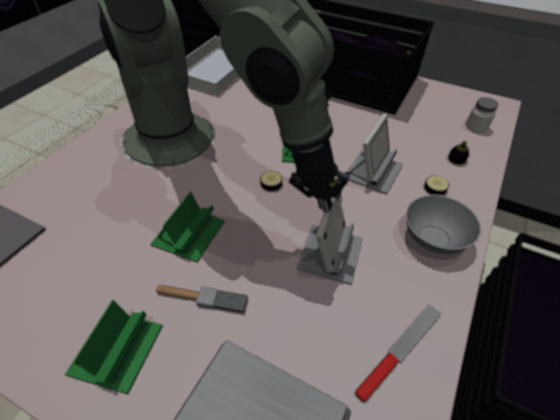

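View pics/side2.png

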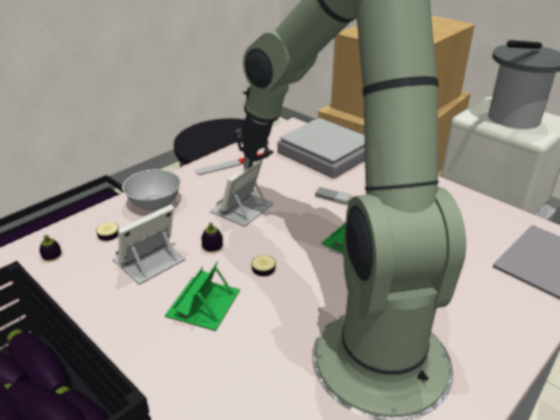

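Run:
```python
from h import *
c=dict(np.load('wrist2.npz')); P=cloud(c)
for v in range(110,300,12): print(v,[ (np.round([(P[v,x]-cen)@n,(P[v,x]-cen)@yv,(P[v,x]-cen)@u],0)).tolist() for x in (262,270,278,286,296)])
a=cv2.resize(np.clip(c['image'][180:420,180:380].astype(int)*2,0,255).astype(np.uint8),None,fx=2.5,fy=2.5,interpolation=cv2.INTER_CUBIC); save('w2c.png',a)
b=np.load('scene2.npz')['image'][130:290,260:420]; save('s2c.png',cv2.resize(np.clip(b.astype(int)*2,0,255).astype(np.uint8),None,fx=3.5,fy=3.5,interpolation=cv2.INTER_CUBIC))
print(c['world_from_camera'].round(3))
```

```text
110 [[-6.0, 71.0, 58.0], [-2.0, 71.0, 60.0], [1.0, 71.0, 60.0], [4.0, 70.0, 59.0], [16.0, 70.0, -100.0]]
122 [[-6.0, 66.0, 58.0], [-2.0, 66.0, 60.0], [1.0, 66.0, 59.0], [4.0, 66.0, 60.0], [14.0, 62.0, -61.0]]
134 [[-6.0, 61.0, 59.0], [-3.0, 61.0, 61.0], [1.0, 61.0, 59.0], [4.0, 61.0, 60.0], [14.0, 53.0, -59.0]]
146 [[-6.0, 56.0, 60.0], [-3.0, 56.0, 60.0], [1.0, 56.0, 60.0], [4.0, 57.0, 60.0], [14.0, 44.0, -60.0]]
158 [[-6.0, 52.0, 59.0], [-3.0, 52.0, 60.0], [1.0, 52.0, 60.0], [4.0, 52.0, 59.0], [14.0, 36.0, -60.0]]
170 [[-6.0, 47.0, 60.0], [-3.0, 47.0, 60.0], [1.0, 47.0, 60.0], [4.0, 47.0, 59.0], [14.0, 27.0, -59.0]]
182 [[-6.0, 42.0, 59.0], [-3.0, 42.0, 60.0], [1.0, 42.0, 59.0], [4.0, 42.0, 60.0], [15.0, 18.0, -60.0]]
194 [[-6.0, 36.0, 58.0], [-3.0, 37.0, 59.0], [1.0, 37.0, 59.0], [4.0, 37.0, 61.0], [15.0, 8.0, -60.0]]
206 [[-6.0, 31.0, 59.0], [-3.0, 31.0, 59.0], [1.0, 32.0, 61.0], [4.0, 32.0, 60.0], [15.0, -1.0, -61.0]]
218 [[-6.0, 26.0, 59.0], [-3.0, 26.0, 60.0], [1.0, 26.0, 59.0], [4.0, 26.0, 59.0], [15.0, -11.0, -61.0]]
230 [[-6.0, 20.0, 59.0], [-3.0, 21.0, 60.0], [1.0, 21.0, 59.0], [4.0, 21.0, 61.0], [15.0, -21.0, -61.0]]
242 [[-6.0, 15.0, 59.0], [-3.0, 15.0, 60.0], [1.0, 16.0, 60.0], [4.0, 15.0, 59.0], [15.0, -31.0, -60.0]]
254 [[-7.0, 9.0, 58.0], [-3.0, 10.0, 60.0], [1.0, 9.0, 59.0], [4.0, 10.0, 60.0], [15.0, -42.0, -61.0]]
266 [[-6.0, 9.0, 70.0], [-3.0, 9.0, 71.0], [1.0, 9.0, 70.0], [4.0, 9.0, 71.0], [15.0, -51.0, -59.0]]
278 [[-5.0, 10.0, 83.0], [-2.0, 9.0, 82.0], [1.0, 9.0, 81.0], [4.0, 9.0, 81.0], [8.0, 5.0, 74.0]]
290 [[-5.0, 9.0, 91.0], [-2.0, 9.0, 92.0], [1.0, 9.0, 90.0], [3.0, 10.0, 92.0], [7.0, 5.0, 83.0]]
[[ 9.42000e-01 -7.50000e-02 -3.27000e-01  5.45102e+02]
 [ 1.58000e-01  9.59000e-01  2.36000e-01 -1.14377e+02]
 [ 2.96000e-01 -2.74000e-01  9.15000e-01  2.84563e+02]
 [ 0.00000e+00  0.00000e+00  0.00000e+00  1.00000e+00]]
```

View pics/w2c.png

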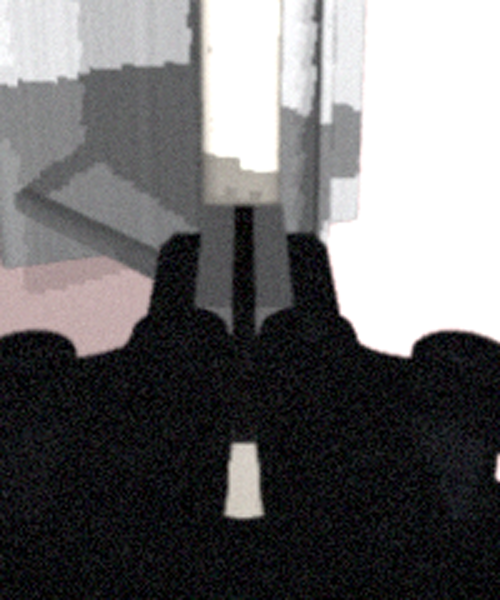

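View pics/s2c.png

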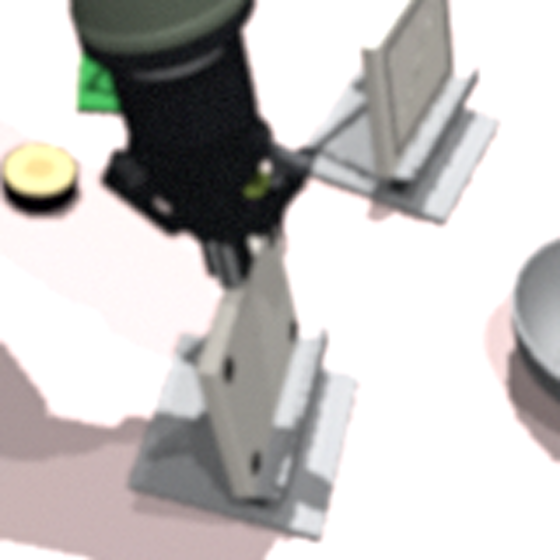

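Run:
```python
from h import *
for k in ('scene','side','wrist'):
    c=dict(np.load(k+'2.npz')); P=cloud(c); d=P-cen; a=d@n;b=d@yv;h=d@u
    dark=c['image'].astype(int).sum(2)<170
    m=dark&(abs(a)<30)&(abs(b)<25)&(h>10)&(h<140)
    print(k,m.sum(),np.percentile(h[m],[0,1,5,20,50]).round(1))
    for lo in range(10,140,10):
        mm=m&(h>=lo)&(h<lo+10)
        if mm.sum()>2: print('   h',lo,mm.sum(),'n',np.percentile(a[mm],[5,95]).round(0),'y',np.percentile(b[mm],[5,95]).round(0))
```

```text
scene 466 [ 58.   68.6  73.7  89.8 114.3]
   h 60 8 n [ 2. 12.] y [-12.  -5.]
   h 70 37 n [-8. 15.] y [-13.   2.]
   h 80 49 n [-9. 16.] y [-13.  -4.]
   h 90 48 n [-7. 15.] y [-13.  -5.]
   h 100 48 n [-11.  19.] y [-15.  -5.]
   h 110 138 n [-27.  28.] y [-14.   7.]
   h 120 72 n [-29.  29.] y [-17.   8.]
   h 130 65 n [-13.  19.] y [-19.  -7.]
side 164 [ 75.5  82.1  88.7 108.5 118.7]
   h 80 9 n [-14.  -7.] y [2. 9.]
   h 90 10 n [-15.  -1.] y [-2.  5.]
   h 100 17 n [-17.   5.] y [ 2. 12.]
   h 110 57 n [-26.  23.] y [-4. 15.]
   h 120 32 n [-28.  20.] y [ 2. 14.]
   h 130 38 n [-16.  13.] y [ 3. 17.]
wrist 17173 [ 47.2  70.   79.6 105.4 118. ]
   h 50 19 n [-7. -7.] y [ 2. 12.]
   h 60 152 n [-10.  10.] y [ 5. 10.]
   h 70 713 n [-12.  12.] y [ 5. 10.]
   h 80 887 n [-12.  12.] y [ 5. 10.]
   h 90 1162 n [-9.  9.] y [-10.  10.]
   h 100 1911 n [-21.  20.] y [-5. 12.]
   h 110 6049 n [-28.  28.] y [-9. 11.]
   h 120 2666 n [-29.  29.] y [-9. 15.]
   h 130 3612 n [-15.  15.] y [ 8. 16.]
```

>>> step_arm(plan=[[[-0.3, 0, 0, 0, 0, 0, 1], [-0.1, 0, 0, 0, 0, 0, 0], [0, 0, 0, 0, 0, 0, -1], [0, 0, 0, 0, 0, 0, -1], [0, 0, 0, 0, 0, 0, -1], [0, 0, 0, 0, 0, 0, -1], [0, 0, 0, 0, 0, 0, -1], [0, 0, 0, 0, 0, 0, -1]]])

```text
time: 5.52
ee_pos: [598.7, -178.5, 148.0]
eef_rot: [0.602, 0.532, 0.465, -0.371]
contact_force: [-0.5, 0.6, -0.4]
grip_width: 83.2
```

Run:
```python
from h import *
p,r,s=log()
M=toolR(0,1); pt=cen+46*u
print('err nyu',(p-pt)@n,(p-pt)@yv,(p-pt)@u, np.degrees((M*r.inv()).as_rotvec()))
c=cam('wrist'); save('wrist3.png',c['image']); np.savez('wrist3.npz',**c)
P=cloud(c);d=P-p; T=r.inv().apply(d.reshape(-1,3)).reshape(P.shape)
dark=c['image'].astype(int).sum(2)<200
m=dark&(abs(T[...,2])<30)&(abs(T[...,1])<80)&(T[...,0]<60)
for lo in range(-90,60,10):
    mm=m&(T[...,0]>=lo)&(T[...,0]<lo+10)
    if mm.sum()>2: print('tool x',lo,mm.sum(),'y',np.percentile(T[...,1][mm],[0,25,50,75,100]).round(0),'z',np.percentile(T[...,2][mm],[5,95]).round(0))
```

```text
t 5.5167 q [ 0.619  0.528 -0.484  1.896  0.26   0.5    0.182] p [ 598.7 -178.5  148. ] F [-0.5  0.6 -0.4] w 83.2
err nyu 0.0788362264081681 -1.1043298955791625 15.778183719019736 [0.03582962 0.04663002 0.1127511 ]
tool x -90 9780 y [-73. -60.   3.  61.  74.] z [-16.   8.]
tool x -80 7537 y [-74. -54. -37.  54.  74.] z [-12.   7.]
tool x -70 1643 y [-64. -44. -41.  44.  65.] z [-11.  -1.]
tool x -60 2094 y [-56. -42.  41.  42.  55.] z [-10.   8.]
tool x -50 1814 y [-55. -42.  41.  42.  56.] z [-10.  10.]
tool x -40 1415 y [-55. -42. -41.  42.  56.] z [-10.  10.]
tool x -30 226 y [-48. -41. -41.  42.  47.] z [-10.   9.]
tool x 0 120 y [-7. -7. -7. -6.  7.] z [-13.  27.]
tool x 10 10 y [-8. -8. -8. -8. -8.] z [-30.   6.]
tool x 50 55 y [-11. -10. -10. -10. -10.] z [-24.  25.]
```

View pics/wrist3.png

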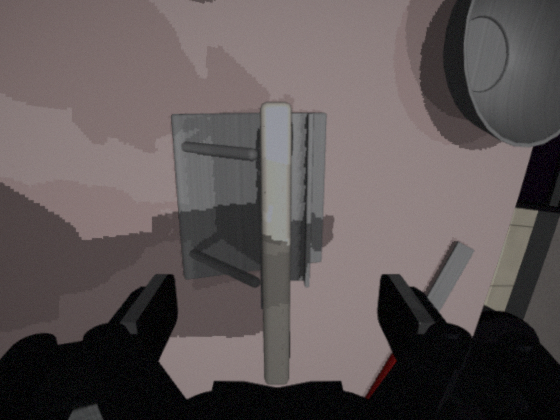

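>>> step_arm(plan=[[[0.45, 0, 0, 0, 0, 0, -1], [0.45, 0, 0, 0, 0, 0, -1], [0.45, 0, 0, 0, 0, 0, -1], [0.3, 0, 0, 0, 0, 0, -1], [0, 0, 0, 0, 0, 0, -1]]])

```text
time: 5.98
ee_pos: [614.2, -175.8, 95.6]
eef_rot: [0.602, 0.532, 0.465, -0.371]
contact_force: [-0.8, 1.0, -1.6]
grip_width: 85.1
```

Run:
```python
from h import *
p,r,s=log()
M=toolR(0,1); pt=cen
print('err nyu',(p-pt)@n,(p-pt)@yv,(p-pt)@u, np.degrees((M*r.inv()).as_rotvec()))
```

```text
t 5.9833 q [ 0.553  0.618 -0.419  1.895  0.313  0.407  0.133] p [ 614.2 -175.8   95.6] F [-0.8  1.  -1.6] w 85.1
err nyu -0.31554483508407516 -1.0461079411230165 6.982256228111522 [0.03126107 0.00852671 0.10845748]
```

>>> step_arm(plan=[[[-0.1, 0, 0, 0, 0, 0, 0], [0, 0, 0, 0, 0, 0, 1], [0, 0, 0, 0, 0, 0, 1], [0, 0, 0, 0, 0, 0, 1], [0, 0, 0, 0, 0, 0, 1], [0, 0, 0, 0, 0, 0, 1], [0, 0, 0, 0, 0, 0, 1], [0, 0, 0, 0, 0, 0, 1], [0, 0, 0, 0, 0, 0, 1], [0, 0, 0, 0, 0, 0, 1]]])

```text
time: 6.82
ee_pos: [613.2, -175.9, 99.1]
eef_rot: [0.602, 0.532, 0.465, -0.371]
contact_force: [1.7, 0.6, -2.1]
grip_width: 13.6
```

Run:
```python
from h import *
p,r,s=log()
M=toolR(0,1); pt=cen
print('err nyu',(p-pt)@n,(p-pt)@yv,(p-pt)@u, np.degrees((M*r.inv()).as_rotvec()))
c=cam('wrist'); save('wrist4.png',c['image'])
```

```text
t 6.8167 q [ 0.557  0.612 -0.424  1.896  0.31   0.413  0.136] p [ 613.2 -175.9   99.1] F [ 1.7  0.6 -2.1] w 13.6
err nyu -0.2978949534701376 -0.9176266962408711 10.696447507574161 [ 0.03401009 -0.00297518  0.09467266]
```

View pics/wrist4.png

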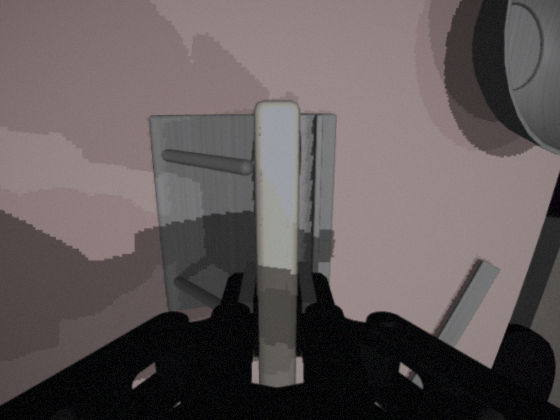

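```bash
cat > plan2.py <<'E'
import sys
sys.argv=['x']
from h import *
import fk2, sim
from sim import go,th
D=fk2.load()
p0,r0,s=pose(); q=np.array(s['qpos'])
for k in range(1,11): q=go(q,p0+u*10*k,r0,2)
print(q.round(2))
for k in range(1,37):
    rk=r0*R.from_rotvec([np.pi*k/36,0,0]); q=go(q,p0+u*100,rk,2)
    if k%6==0: print(k,q.round(2))
for k in range(1,11): q=go(q,p0+u*(100-10*k),rk,2)
print(q.round(2))
E
python3 plan2.py
```

```text
[ 0.68  0.45 -0.54  1.89  0.21  0.59  0.23]
6 [ 0.58  0.43 -0.4   1.89  0.09  0.57 -0.19]
12 [ 0.48  0.42 -0.26  1.9  -0.02  0.57 -0.61]
18 [ 0.37  0.41 -0.13  1.9  -0.13  0.56 -1.04]
24 [ 0.27  0.41  0.01  1.91 -0.24  0.57 -1.47]
30 [ 0.16  0.41  0.15  1.91 -0.35  0.58 -1.89]
36 [ 0.06  0.42  0.28  1.92 -0.46  0.59 -2.32]
[ 0.13  0.59  0.17  1.92 -0.56  0.42 -2.23]
```

>>> step_arm(plan=[[[-0.2, 0, 0, 0, 0, 0, 1], [-0.4, 0, 0, 0, 0, 0, 1], [-0.5, 0, 0, 0, 0, 0, 1], [-0.5, 0, 0, 0, 0, 0, 1], [-0.5, 0, 0, 0, 0, 0, 1], [-0.5, 0, 0, 0, 0, 0, 1], [-0.4, 0, 0, 0, 0, 0, 1], [-0.3, 0, 0, 0, 0, 0, 1], [-0.1, 0, 0, 0, 0, 0, 1]]])

```text
time: 7.62
ee_pos: [580.5, -180.3, 205.7]
eef_rot: [0.603, 0.532, 0.466, -0.371]
contact_force: [1.6, -0.1, -1.8]
grip_width: 13.1
```

Run:
```python
from h import *
p,r,s=log()
M=toolR(0,1); pt=cen
print('err nyu',(p-pt)@n,(p-pt)@yv,(p-pt)@u, np.degrees((M*r.inv()).as_rotvec()))
c=cam('scene'); save('scene5.png',c['image'])
```

```text
t 7.6167 q [ 0.693  0.432 -0.55   1.883  0.194  0.61   0.241] p [ 580.5 -180.3  205.7] F [ 1.6 -0.1 -1.8] w 13.1
err nyu -0.32158309909989513 0.1816661160224406 122.21956132581182 [0.06057665 0.00150624 0.00393165]
```

View pics/scene5.png

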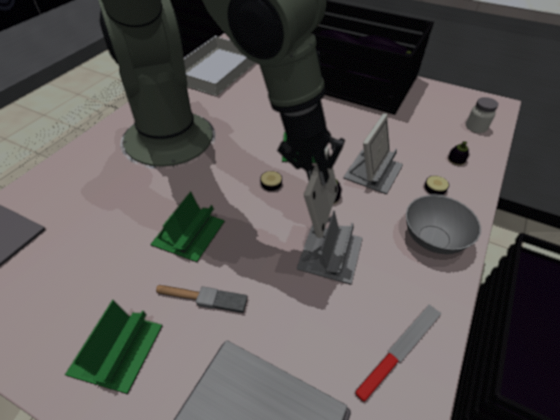

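>>> step_arm(plan=[[[0, 0, 0, 0.3, 0, 0, 1], [0, 0, 0, 0.6, 0, 0, 1], [0, 0, 0, 0.9, 0, 0, 1], [0, 0, 0, 0.9, 0, 0, 1], [0, 0, 0, 0.9, 0, 0, 1], [0, 0, 0, 0.9, 0, 0, 1], [0, 0, 0, 0.9, 0, 0, 1], [0, 0, 0, 0.9, 0, 0, 1], [0, 0, 0, 0.9, 0, 0, 1], [0, 0, 0, 0.9, 0, 0, 1], [0, 0, 0, 0.9, 0, 0, 1], [0, 0, 0, 0.9, 0, 0, 1], [0, 0, 0, 0.9, 0, 0, 1], [0, 0, 0, 0.9, 0, 0, 1], [0, 0, 0, 0.9, 0, 0, 1], [0, 0, 0, 0.9, 0, 0, 1], [0, 0, 0, 0.9, 0, 0, 1], [0, 0, 0, 0.9, 0, 0, 1], [0, 0, 0, 0.9, 0, 0, 1], [0, 0, 0, 0.9, 0, 0, 1]]])

```text
time: 9.33
ee_pos: [576.4, -176.4, 188.4]
eef_rot: [0.039, 0.796, 0.065, -0.601]
contact_force: [0.1, -0.4, -2.7]
grip_width: 13.2
```

Run:
```python
from h import *
p,r,s=log()
M=toolR(0,-1)
print('to go (tool)',np.degrees((r.inv()*M).as_rotvec()))
```

```text
t 9.3333 q [ 0.372  0.414 -0.133  1.907 -0.129  0.577 -1.065] p [ 576.4 -176.4  188.4] F [ 0.1 -0.4 -2.7] w 13.2
to go (tool) [88.82290499  1.42814917 -0.48964416]
```

>>> step_arm(plan=[[[-0.05, 0, 0, 0.9, 0.02, 0, 1], [-0.05, 0, 0, 0.9, 0.02, 0, 1], [-0.05, 0, 0, 0.9, 0.02, 0, 1], [-0.05, 0, 0, 0.9, 0.02, 0, 1], [-0.05, 0, 0, 0.9, 0.02, 0, 1], [-0.05, 0, 0, 0.9, 0.02, 0, 1], [-0.05, 0, 0, 0.9, 0.02, 0, 1], [-0.05, 0, 0, 0.9, 0.02, 0, 1], [-0.05, 0, 0, 0.9, 0.02, 0, 1], [-0.05, 0, 0, 0.9, 0.02, 0, 1], [-0.05, 0, 0, 0.9, 0.02, 0, 1], [-0.05, 0, 0, 0.9, 0.02, 0, 1], [-0.05, 0, 0, 0.9, 0.02, 0, 1], [-0.05, 0, 0, 0.9, 0.02, 0, 1], [-0.05, 0, 0, 0.9, 0.02, 0, 1], [-0.05, 0, 0, 0.9, 0.02, 0, 1], [-0.05, 0, 0, 0.9, 0.02, 0, 1], [-0.05, 0, 0, 0.6, 0, 0, 1]]])

```text
time: 10.83
ee_pos: [565.0, -173.3, 198.7]
eef_rot: [-0.505, 0.616, -0.363, -0.484]
contact_force: [-0.1, 0.5, -2.7]
grip_width: 13.8
```

Run:
```python
from h import *
p,r,s=log()
M=toolR(0,-1)
print('to go (tool)',np.degrees((r.inv()*M).as_rotvec()), 'nyu',(p-cen)@n,(p-cen)@yv,(p-cen)@u)
for k in ('wrist','scene'):
    c=cam(k); save(k+'6.png',c['image']); np.savez(k+'6.npz',**c)
```

```text
t 10.8333 q [ 0.053  0.389  0.271  1.946 -0.395  0.604 -2.313] p [ 565.  -173.3  198.7] F [-0.1  0.5 -2.7] w 13.8
to go (tool) [ 3.81399973 -0.12603378 -1.39181016] nyu -15.798410848771812 9.721339895961526 119.67779691269388
```

View pics/scene6.png

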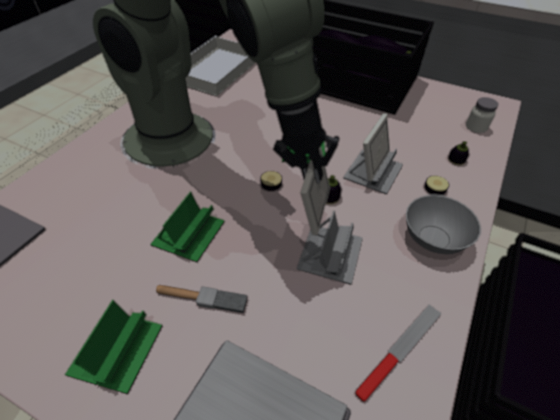

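View pics/wrist6.png

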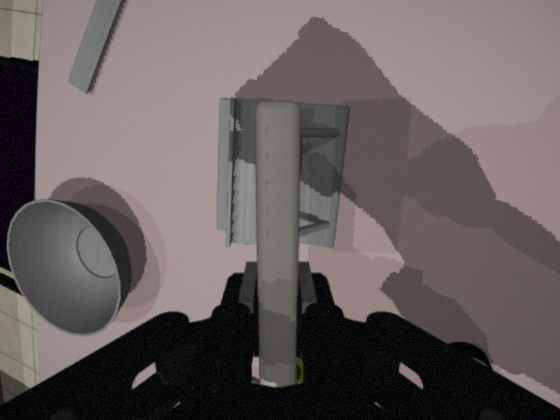

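```bash
cat > meas.py <<'E'
from h import *
def board_in_tool(c,p,r):
    P=cloud(c); T=r.inv().apply((P-p).reshape(-1,3)).reshape(P.shape)
    m=(abs(T[...,1])<15)&(T[...,0]>-62)&(T[...,0]<-38)&(abs(T[...,2])<95)&(c['image'].astype(int).sum(2)>150)
    A=np.stack([T[...,2][m],np.ones(m.sum())],1)
    x=T[...,0][m];y=T[...,1][m];z=T[...,2][m]
    print('N',m.sum(),'x med',np.median(x).round(2),'x~z',np.linalg.lstsq(A,x,rcond=None)[0].round(4),'y',np.percentile(y,[1,5,50,95,99]).round(1),'y~z',np.linalg.lstsq(A,y,rcond=None)[0].round(4),'z',np.percentile(z,[0,1,99,100]).round(1))
E
python3 - <<'E'
from meas import *
p,r,s=pose(); board_in_tool(dict(np.load('wrist6.npz')),p,r)
# target TCP pose: (same as grasp mirrored) rot pi about u through board centre
Rg=toolR(0,-1)
# at grasp: tcp rel cen: n -.3,y -.9,u 10.7 ; rot pi -> n +.3,y +.9
hold=cen+0.3*n+0.0*yv+10.7*u
pt=hold+60*u
rows(p,r,pt,Rg,6,1)
E
```

```text
N 12173 x med -49.11 x~z [-1.00000e-04 -4.89259e+01] y [-9.3 -6.1  0.2  6.5  9.9] y~z [-0.0049  0.0597] z [-76.5 -75.6  23.1  26.3]
max 0.28 end [ 596.1 -178.   156.6] 0.03
[[0.27,-0.09,-0.06,0.13,-0.0,-0.05,1],[0.27,-0.09,-0.06,0.14,-0.01,-0.04,1],[0.27,-0.09,-0.06,0.13,-0.0,-0.05,1],[0.27,-0.09,-0.05,0.14,-0.01,-0.04,1],[0.28,-0.09,-0.06,0.13,0.0,-0.05,1],[0.27,-0.09,-0.06,0.14,-0.0,-0.05,1]]
```

Run:
```python
from h import *
p,r,s=pose()
rows(p,r,cen+4*n-0.2*yv+85*u,toolR(0,-1),5,1)
```

```text
max 0.23 end [ 595.5 -178.2  171.4] 0.03
[[0.23,-0.13,-0.08,0.16,-0.0,-0.06,1],[0.23,-0.13,-0.07,0.16,-0.01,-0.05,1],[0.23,-0.13,-0.07,0.16,-0.0,-0.06,1],[0.23,-0.14,-0.07,0.17,-0.01,-0.05,1],[0.23,-0.13,-0.07,0.16,-0.0,-0.06,1]]
```

>>> step_arm(plan=[[[0.23, -0.13, -0.08, 0.16, 0, -0.06, 1], [0.23, -0.13, -0.08, 0.16, 0, -0.06, 1], [0.23, -0.13, -0.08, 0.16, 0, -0.06, 1], [0.23, -0.13, -0.07, 0.16, 0, -0.06, 1], [0.23, -0.13, -0.07, 0.16, 0, -0.06, 1], [0, 0, 0, 0, 0, 0, 1], [0, 0, 0, 0, 0, 0, 1]]])

```text
time: 11.52
ee_pos: [598.6, -179.2, 165.4]
eef_rot: [-0.533, 0.603, -0.371, -0.465]
contact_force: [-0.5, 0.5, -2.7]
grip_width: 13.4
```

Run:
```python
from h import *
p,r,s=log()
print('nyu',(p-cen)@n,(p-cen)@yv,(p-cen)@u,np.degrees((r.inv()*toolR(0,-1)).as_rotvec()))
rows(p,r,cen+3*n-0.2*yv+20*u,toolR(0,-1),5,1)
```

```text
t 11.5167 q [ 0.091  0.478  0.233  1.911 -0.474  0.537 -2.308] p [ 598.6 -179.2  165.4] F [-0.5  0.5 -2.7] w 13.4
nyu 5.0229710024494265 -1.7892270586576056 78.43830174213203 [-0.07869704 -0.06836905  0.10925362]
max 0.39 end [ 613.5 -175.2  108.9] 0.03
[[0.39,0.01,0.01,-0.0,-0.0,0.0,1],[0.39,0.02,0.01,-0.01,-0.01,0.01,1],[0.39,0.01,0.01,0.0,0.0,0.0,1],[0.39,0.02,0.01,-0.0,-0.0,0.01,1],[0.39,0.01,0.01,-0.01,-0.0,0.0,1]]
```

>>> step_arm(plan=[[[0.35, 0, 0.01, 0, 0, 0, 1], [0.35, 0.01, 0.01, 0, 0, 0, 1], [0.35, 0.01, 0.01, 0, 0, 0, 1], [0.35, 0.01, 0.01, 0, 0, 0, 1], [0.25, 0.01, 0.01, 0, 0, 0, 1], [0, 0, 0, 0, 0, 0, 1]]])

```text
time: 12.02
ee_pos: [612.6, -174.9, 112.4]
eef_rot: [-0.532, 0.603, -0.37, -0.465]
contact_force: [-0.5, 0.7, -2.0]
grip_width: 13.2
```

Run:
```python
from h import *
p,r,s=log()
print('nyu',(p-cen)@n,(p-cen)@yv,(p-cen)@u,np.degrees((r.inv()*toolR(0,-1)).as_rotvec()))
rows(p,r,cen+2.5*n-0.2*yv+12*u,toolR(0,-1),4,1)
```

```text
t 12.0167 q [ 0.125  0.57   0.172  1.915 -0.526  0.437 -2.263] p [ 612.6 -174.9  112.4] F [-0.5  0.7 -2. ] w 13.2
nyu 3.288412482144275 0.13866445970199603 23.45698091530386 [-0.04060816 -0.04542986  0.0822796 ]
max 0.1 end [ 615.2 -174.8  101.2] 0.02
[[0.1,0.01,-0.0,-0.0,-0.0,0.0,1],[0.09,0.0,-0.01,-0.0,-0.0,0.01,1],[0.1,0.01,0.0,-0.01,-0.01,0.0,1],[0.09,0.01,-0.0,0.0,0.0,0.01,1]]
```

>>> step_arm(plan=[[[0.1, 0, 0, 0, 0, 0, 1], [0.1, 0, 0, 0, 0, 0, 1], [0.09, 0.01, 0, 0, 0, 0, 1], [0.06, 0.01, 0, 0, 0, 0, 1], [0, 0, 0, 0, 0, 0, 1]]])

```text
time: 12.43
ee_pos: [615.4, -174.6, 101.1]
eef_rot: [-0.532, 0.603, -0.37, -0.465]
contact_force: [0.5, 0.4, -2.1]
grip_width: 13.0
```

Run:
```python
from h import *
p,r,s=log()
print('nyu',(p-cen)@n,(p-cen)@yv,(p-cen)@u,np.degrees((r.inv()*toolR(0,-1)).as_rotvec()))
```

```text
t 12.4333 q [ 0.134  0.59   0.158  1.914 -0.536  0.417 -2.254] p [ 615.4 -174.6  101.1] F [ 0.5  0.4 -2.1] w 13.0
nyu 2.6182311351811154 -0.031176775046180022 11.835496589162736 [-0.04575949 -0.05072665  0.07590003]
```

>>> step_arm(plan=[[[0.02, 0, 0, 0, 0, 0, 0.6], [0, 0, 0, 0, 0, 0, 0.5], [0, 0, 0, 0, 0, 0, 0.4], [0, 0, 0, 0, 0, 0, 0.2], [0, 0, 0, 0, 0, 0, -0.2], [0, 0, 0, 0, 0, 0, -1], [0, 0, 0, 0, 0, 0, -1], [0, 0, 0, 0, 0, 0, -1], [0, 0, 0, 0, 0, 0, -1], [0, 0, 0, 0, 0, 0, -1], [0, 0, 0, 0, 0, 0, -1], [0, 0, 0, 0, 0, 0, -1]]])

```text
time: 13.43
ee_pos: [616.8, -175.0, 102.5]
eef_rot: [-0.533, 0.604, -0.37, -0.464]
contact_force: [-0.6, -0.3, -0.2]
grip_width: 85.4
```

Run:
```python
from h import *
from meas import *
p,r,s=log()
print('nyu',(p-cen)@n,(p-cen)@yv,(p-cen)@u)
c=cam('wrist'); save('wrist7.png',c['image']); board_in_tool(c,p,r)
```

```text
t 13.4333 q [ 0.134  0.589  0.157  1.913 -0.536  0.416 -2.253] p [ 616.8 -175.   102.5] F [-0.6 -0.3 -0.2] w 85.4
nyu 4.2752630462981225 -0.7097325011255852 12.80839281273888
N 11512 x med -46.73 x~z [-4.20000e-03 -4.66812e+01] y [-0.9 -0.2  5.8 12.1 12.8] y~z [-1.0000e-04  5.8713e+00] z [-76.3 -75.3  24.6  29.4]
```

View pics/wrist7.png

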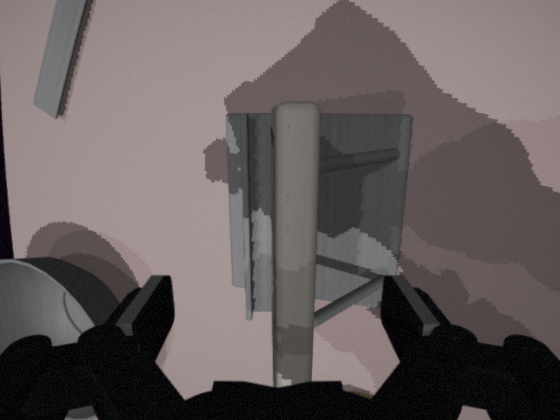

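>>> step_arm(plan=[[[-0.3, 0, 0, 0, 0, 0, -1], [-0.6, 0, 0, 0, 0, 0, -1], [-0.8, 0, 0, 0, 0, 0, -1], [-0.8, 0, 0, 0, 0, 0, -1], [-0.8, 0, 0, 0, 0, 0, -1], [-0.6, 0, 0, 0, 0, 0, -1], [-0.4, 0, 0, 0, 0, 0, -1], [0, 0, 0, 0, 0, 0, -1]]])

```text
time: 14.15
ee_pos: [574.5, -182.2, 233.9]
eef_rot: [-0.533, 0.603, -0.371, -0.464]
contact_force: [0.9, -0.7, 0.4]
grip_width: 85.4
```

Run:
```python
from h import *
p,r,s=log()
for lab in ('wrist','scene','side'):
    c=cam(lab); save(lab+'8.png',c['image']); P=cloud(c)
    if lab=='scene': save('s8c.png',cv2.resize(np.clip(c['image'][105:285,270:430].astype(int)*1.6,0,255).astype(np.uint8),None,fx=3,fy=3,interpolation=cv2.INTER_CUBIC))
    if lab=='side': save('d8c.png',cv2.resize(c['image'][140:290,100:290],None,fx=3,fy=3,interpolation=cv2.INTER_CUBIC))
    d=(P-cen); a=d@n; b=d@yv; h=d@u
    m=(abs(a)<25)&(abs(b)<85)&(h>20)&(h<70)
    t=m&(h>55); print(lab,'top: n',np.percentile(a[t],[2,10,50,90,98]).round(1),'h',np.percentile(h[t],[50,98]).round(1),'y',np.percentile(b[t],[0,2,98,100]).round(1))
    f=m&(h>10)&(h<52)&(abs(b)<60)
    for s_ in (1,-1):
        g=f&(a*s_>0)
        if g.sum()>30:
            A=np.stack([b[g],h[g],np.ones(g.sum())],1); print('   face',s_,g.sum(),np.median(a[g]).round(2),np.linalg.lstsq(A,a[g],rcond=None)[0].round(4))
    xr=np.array([np.cos(yaw),np.sin(yaw),0]); o=cen+16*xr; o[2]=0; im=c['image'].astype(int)
    aa=(P-o)@xr; bb=(P-o)@yv
    q=(aa>-76)&(aa<56)&(abs(bb)<95)&(P[...,2]<12)&(im[...,0]-im[...,2]<6); print('   rest y',np.percentile(bb[q],[.5,2,98,99.5]).round(1))
```

```text
t 14.15 q [ 0.045  0.355  0.305  1.901 -0.401  0.666 -2.371] p [ 574.5 -182.2  233.9] F [ 0.9 -0.7  0.4] w 85.4
wrist top: n [-8.8 -7.7 -2.3  3.3  4.4] h [59.5 61. ] y [-76.7 -74.1  67.7  72.2]
   face 1 130 5.18 [-2.5000e-03 -9.2900e-02  9.6666e+00]
   rest y [-72.  -70.   62.9  66.1]
scene top: n [-6.  -4.4  1.4  6.5  7.3] h [59.1 61.4] y [-75.9 -74.1  68.6  72. ]
   face 1 251 7.64 [ 1.0000e-04 -2.3100e-02  8.4856e+00]
   rest y [-71.9 -71.   63.3  67.1]
side top: n [-10.7  -9.6  -4.5   1.7   3.6] h [60.6 64.7] y [-78.  -70.   74.7  77.9]
   face -1 164 -8.84 [-4.5000e-03 -3.7900e-02 -7.4372e+00]
   rest y [-65.4 -61.3  68.5  69.8]
```

View pics/s8c.png

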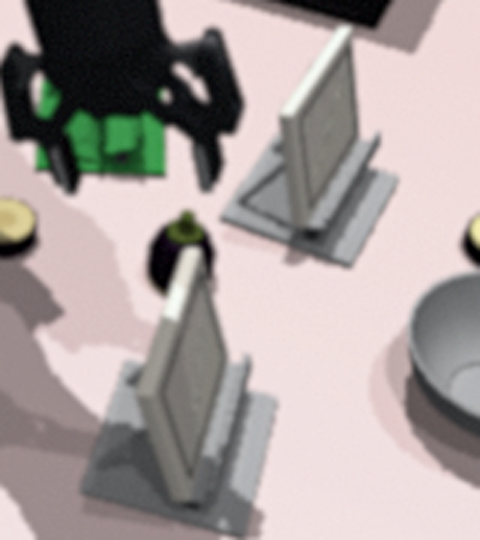

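View pics/d8c.png

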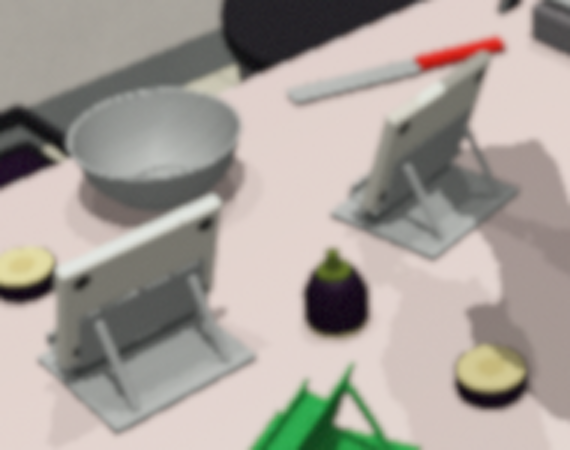

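View pics/wrist8.png

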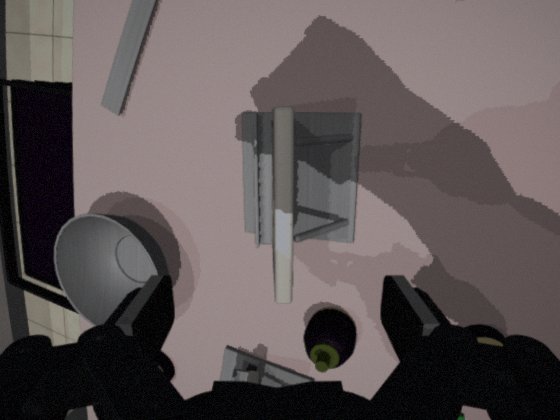

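```bash
python3 -c "
from h import *
print(manip.job_done())"
```

```text
the job is handed in; nothing more can be done
None
```

I turned the right-hand board (y ≈ -175 mm, feet outward) over and stood it back on its own rest. The job was handed in at about 14 s, with the gripper open and well clear. I pinched it by the top edge, lifted it, gave it a half turn about the tool axis, set it on the ledge and let it fall back.

**Last checks:**
- The scene picture shows the grooved face outward, and the side picture shows the feet at the back.
- The board's middle is within about 1 mm of the rest's, and it stands at the seat height.
- The other board looks unmoved.

**What disagreed:**
- **First close missed.** The fingers shut just above the board. The cameras showed the fingertips about 39 mm farther back along the tool than the interface text gives, so I went lower and gripped again.
- **Slightly more lean.** The board now leans back about 0.02–0.03 rad more than before, roughly 2 mm at the top edge. That would fit the 1 mm feet now being between it and the sheet, but I did not confirm it.

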